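# Load the double-stack well wagon

## Robot

A 7-joint arm with a two-finger parallel gripper is mounted at the origin on a cart in front of the work surface, level with it; the furniture and walls round the work are solid. World frame = base frame: x ahead of the robot, y to its left, z up, the work surface at z = 0. Lengths are in mm, angles in rad, forces in N, time in s.
With the tool pointing down it reaches from about 350 to 900 mm from the base axis. Payload 8.1 kg.
Tool frame: the origin (TCP) lies on the centre line of the jaws, within the pads' length; the fingertips stand 17 mm ahead of it and the grasp point (between the pads) lies 2 mm behind it; z points along the fingers, y is the line along which they close (so a half turn about z gives the same grasp; the last joint's range is limited). The gripper opens to 92 mm and grips with 3 to 60 N. Pads are 19 mm wide; open, the fingers measure 130 mm over their backs; the gripper's body (75 mm by 190 mm) begins 47 mm behind the grasp point.
Start: joints at [1.17, 0.434, 0.025, 1.573, -0.012, 1.134, -0.075], TCP at [183.362, -597.511, 243.742] pointing down, gripper open.
Joint ranges: [-2.62, 2.62], [-0.44, 2.09], [-1.27, 1.32], [0.08, 2.57], [-1.32, 4.46], [0.12, 2], [-2.74, 2.74]. Speed limits (rad/s): [2.22, 2.22, 3.01, 3.01, 3.14, 3.14, 3.14].

## Interface

Orientations are given as a 3x3 rotation matrix whose columns are the frame's x, y, z axes.
In Python, from bench import arm gives the robot as it stands.
- The arm moves only by the shell command python3 -m crank 'ROWS' [FORCE]. ROWS is JSON, one flat list of numbers, 7 for each row, row after row: the shift along the tool's x, y, z as a fraction of full scale, then the turn, a rotation vector about the tool's x, y, z as a fraction of full scale, then the opening, from 0 (shut) to 1 (fully open). In form: [x, y, z, wx, wy, wz, claw, x, y, z, wx, wy, wz, claw, ...]. A call has 1 to 5 rows; each row shifts and turns the commanded pose from where the row before left it, along the tool's axes as they then stand; what a row does not reach is not made up. Full scale, the value 1, is 0.4 m for a shift and 0.5 rad for a turn. A row lasts 1/10 s, in which the tool goes at most 50 mm and 8.59 degrees, less where a joint would pass 70% of its speed; a pose out of reach is approached as far as the arm can. A call with a number of a shift or a turn outside -1 to 1 is refused whole. A call with a gripper value outside its range is refused whole. The fingers move at their own pace and stop on an object; FORCE is the grip in N (left out, the last holds). Time passes only in rows, so rows that do not move let the fingers close. It gives the time, the measured TCP pose, the force, the opening and the grip force at its end, in the units of the state.
- arm.state(): the state, without advancing time (a new reading comes with each control period).
- arm.capture(name): name is "scene" or "top"; returns the picture (384x512x3 uint8, blue, green, red); there is no depth.
- arm.camera_model(name): a dict with "fovy" (degrees; the focal length in pixels is half the picture's height over the tangent of half this angle, whatever the lens; pixels are square), "cx", "cy" (the principal point, pixels), "T" (4x4, takes a point from camera to world coordinates). Camera axes: x right, y up, looking along -z (the intrinsics and any distortion apply to the point x, -y, -z); pixel columns grow to the right and rows downward; lengths in mm; the calibration is good to about 2 mm. A picture is of the moment at which its call begins. camera_model takes no time and is no camera call.
- arm.sign_off(): hands the job in; it is judged then, once.
Trained networks look in the newest picture that a camera, given by its name, has taken for a name from the list of things; names that differ only in an ending like _2 or _b are one class to them, and where a whole thing is asked for, a point or a joint stands for the part that bears it (a point fixed in the world has none). Each returns a list of dicts, best first, with "score" (0 to 1); they miss things now and then, are a little off and sometimes report something else, mostly with a low value. They report only what shows in the picture. A call takes as long as a camera call. They do not tell look-alikes from the thing itself.
- arm.spot_in(camera, target): "centre" ([column, row] in pixels, amid what is visible of it).
- arm.trace(camera, target): "pixels" (384x512 bool, what is visible of it) and "centre" ([column, row] in pixels, amid what is visible of it).
- arm.landmark_of(camera, target): "centre" ([column, row] in pixels: a listed point, or the origin of a listed thing).
The state is a dict: "clock": time; "joints": joint angles; "qd": joint speeds; "joint_efforts": joint torques, N m; "tcp_pos": TCP position; "tcp_rot": TCP orientation; "wrist_force": force on the tool from outside, world axes, zero at the start; "ft_torque": the same for the moment, N m; "width": finger opening in mm; "finger_force": force on a finger pad.
Only numpy, scipy, OpenCV 4.12 (cv2) and the standard library are available. Lean on these libraries where they do the work, as an engineer would, in place of code of your own. Each camera call takes 0.05 s, during which the arm holds its last target. There are 200 camera calls.

## Task

Load the empty well wagon standing on the second track: first lower the box container and the tank container into its well, end to end (either one at either end), both fully down on the floor. Then set the long flat rack squarely on top across the two, flush with their outer ends, and last stand the transformer upright in the middle of the rack's deck, lengthwise. Leave the brown covered wagon, the tank wagon and the paint pot as they stand.

Things in the scene. Friction and masses are not known exactly. Their poses are not given: they have to be found in the camera images.
- well_wagon: empty grey well wagon, H0 (226 long over couplers, 43 wide over the guides), on the second track from the table edge, fixed, long axis y along the track. Origin: its middle, at rail level (13.7 above the table). Its well is one open trough 35 wide (x), 148 long (y), floor at z = +5; sides and ends 11.5 high (z) with guides flared outward up to z = +16.5: fingertips must stay above z = +17.
- bay_a (a point): point on the well floor (z = +5 of the wagon) at the middle of the half at y = +36 of the wagon; axes as the wagon. One short container stands here.
- bay_b (a point): point on the well floor at the middle of the half at y = -36 of the wagon; the other short container stands here. A container set down within about 3 of the point across (x) and 3 along (y) is guided in.
- box_container: 20-foot box container, corrugated grey metal, closed: 28 wide (x), 68 long (y), 30 high. Origin: centre of its underside. About 85 g. Grip across the 28 width in its upper half (fingertips at least 12 above its underside, so that they clear the well's guides).
- tank_container: 20-foot tank container: a steel barrel (24 diameter) along y in an open dark frame 28 wide (x), 68 long (y), 30 high. Origin: centre of its underside. About 95 g. Grip across the 28 width by the long top side rails (top 3.4 of the frame, at x = +-14), fingertips at least 12 above the underside, so that they clear the well's guides.
- flat_rack: 40-foot flat rack, dark steel, planked deck: 28 wide (x), 140 long (y). The deck is a slab 8 thick (z = 0 to 8), open along both sides; an upright wall 30 high stands at each end, 130 of deck free between. Origin: centre of its underside. About 70 g. Grip across the deck's 28 width at its middle, fingertips down beside the slab (z = 2 to 4).
- transformer: power transformer, grey, on two wooden skids: 58 long (y), 36 high over all. Grip across the block of cooling fins in its middle: 24 wide (x = +-12), 41 long, z = 6 to 22; above it a lid at z = 25 with white insulators and a small cross tank. Origin: centre of its underside. About 80 g.
- boxcar: bystander: brown covered goods wagon 34x129x48 standing loose on the front track, between the table edge and the well wagon's track; origin at its underside centre, y lengthwise. Must not be shifted.
- cistern_wagon: bystander: white tank wagon 30x119x48 on wheels, standing loose on the front track (not the tank container); origin at its underside centre, y lengthwise. Must not be shifted.
- paint_pot: bystander: small paint pot with a white cap, 33 diameter, 30 high, on the table at the right; origin at its underside centre. Must not be shifted.
There are look-alikes about, which are no part of the job. Leave any red look-alike of the box_container alone.

How it is judged:
By the outcome, as a careful person would: the job done as asked, in the order asked, and still so for the second after the job is handed in, with the robot touching nothing.
It also fails if it takes over 106 s, if anything falls off the work surface, if the arm or the gripper's body presses on something with over 40 N, if the wrist force passes 120 N, or if a joint passes its speed limit or range.

## Working session

There is one attempt and no reset: what is moved stays moved. The work goes in short steps, Python scripts to look and compute and a shell command to move; the robot and the scene stay as the last step left them, time stands still between calls to the robot, and variables do not carry over. Pictures are saved under pics/ and viewed, at most 14 in all, crops included, and the job is handed in when it is done.

```bash
ls; mkdir -p pics; python3 - <<'E'
from bench import arm
import cv2,numpy as np
for n in("scene","top"):
    im=arm.capture(n);cv2.imwrite(f"pics/{n}0.png",cv2.resize(im,(800,600),interpolation=cv2.INTER_CUBIC))
    c=arm.camera_model(n);print(n,{k:(np.round(v,3).tolist()) for k,v in c.items() if not isinstance(v,str)})
s=arm.state();print(s)
E
```

```text
pics
scene {'fovy': 51.561, 'cx': 256.073, 'cy': 191.456, 'T': [[0.802, -0.528, 0.28, 869.764], [0.598, 0.706, -0.381, -424.952], [0.004, 0.473, 0.881, 1026.196], [0.0, 0.0, 0.0, 1.0]]}
top {'fovy': 42.224, 'cx': 254.169, 'cy': 189.992, 'T': [[-0.014, 0.986, -0.168, 320.225], [-0.996, -0.029, -0.09, -117.478], [-0.093, 0.166, 0.982, 1326.061], [0.0, 0.0, 0.0, 1.0]]}
{'clock': 0.1, 'joints': array([ 1.17040198,  0.43514802,  0.02496882,  1.57398688, -0.0115883 ,
        1.13400951, -0.07512838]), 'qd': array([ 6.24083885e-05, -2.75634006e-03,  1.15580366e-03, -5.05842336e-04,
       -7.55614007e-04,  1.76978500e-03, -1.63637356e-03]), 'joint_efforts': array([ 4.80614224e-03, -6.69129682e+01,  9.88842398e-01, -3.15145218e+01,
       -6.05179416e-02,  3.74697754e-02, -2.72314864e-07]), 'tcp_pos': array([ 183.20772224, -597.096081  ,  243.03410903]), 'tcp_rot': array([[ 9.56011851e-01,  2.93327545e-01, -5.41414086e-04],
       [ 2.93328013e-01, -9.56010978e-01,  1.29864649e-03],
       [-1.36669024e-04, -1.40033335e-03, -9.99999010e-01]]), 'wrist_force': array([0.64924619, 0.41775285, 0.12498593]), 'ft_torque': array([ 0.05528443, -0.0604631 ,  0.04535425]), 'finger_force': 0.0, 'width': 91.80977601339181}
```

View pics/scene0.png

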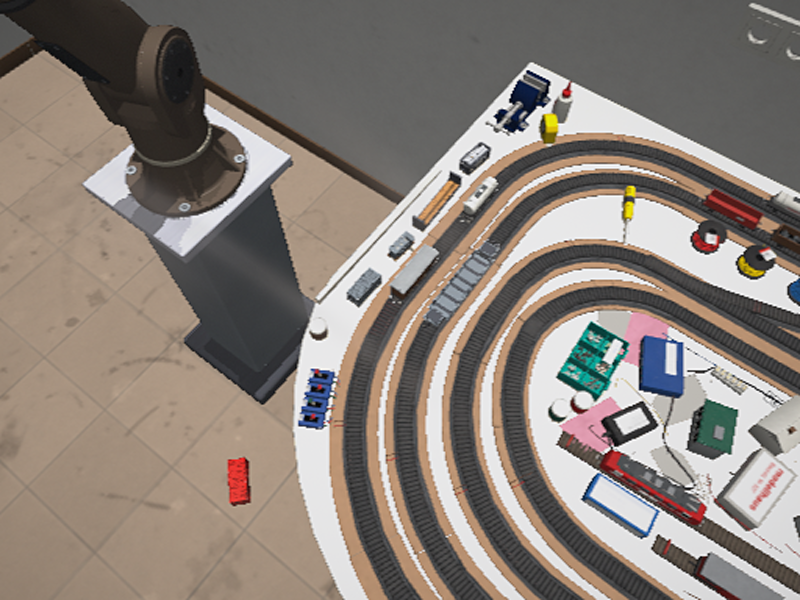

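View pics/top0.png

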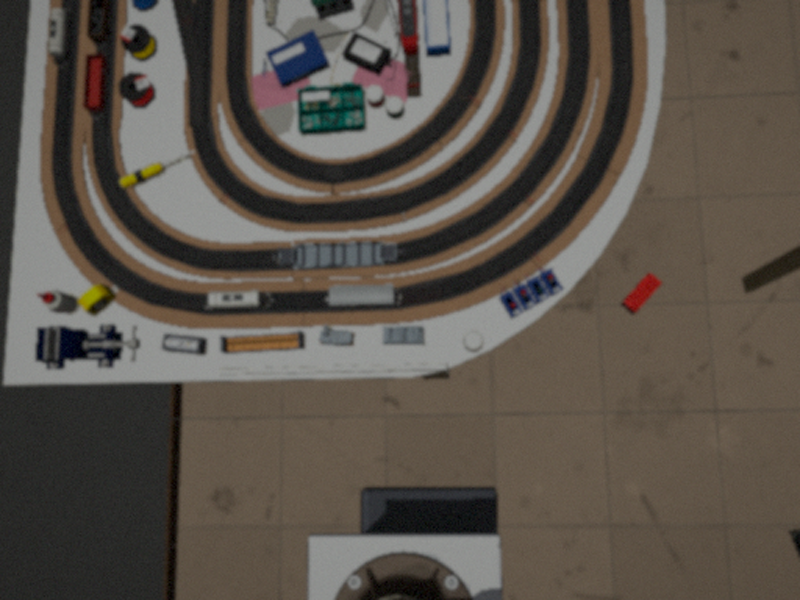

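```bash
python3 - <<'E'
from bench import arm
c=arm.camera_model("top");print({k:v for k,v in c.items() if k!='T'}, arm.camera_model("scene").keys())
for n in ("top","scene"):
  for t in "well_wagon bay_a bay_b box_container tank_container flat_rack transformer".split():
    print(n,t,[([round(float(x),1) for x in d["centre"]],round(d["score"],2)) for d in arm.landmark_of(n,t)][:4])
print(arm.state()["clock"])
E
```

```text
{'fovy': 42.22389239309748, 'cx': 254.16863352857914, 'cy': 189.99208439146904} dict_keys(['fovy', 'cx', 'cy', 'T'])
top well_wagon [([213.3, 163.3], 0.91), ([118.6, 219.0], 0.61)]
top bay_a [([201.8, 164.0], 0.69)]
top bay_b [([201.8, 164.0], 0.69)]
top box_container [([410.9, 188.3], 0.88), ([258.2, 214.0], 0.55)]
top tank_container []
top flat_rack [([168.4, 217.7], 0.78), ([303.4, 217.9], 0.64)]
top transformer [([214.4, 216.6], 0.55)]
scene well_wagon [([293.7, 183.2], 0.8)]
scene bay_a [([289.5, 190.9], 0.91), ([300.7, 171.9], 0.72)]
scene bay_b [([289.5, 190.9], 0.91), ([300.7, 171.9], 0.72)]
scene box_container [([153.9, 310.3], 0.83), ([231.2, 185.8], 0.75)]
scene tank_container [([301.7, 109.1], 0.65)]
scene flat_rack [([279.9, 132.7], 0.77)]
scene transformer [([255.5, 160.1], 0.57)]
0.8
```

The two views show the row of things along the table edge. In the top picture (800 px scale) they are the tank container (185,343), flat rack (262,342), transformer (336,336), box (404,335) and pot (473,340). The well wagon is at (340,255), and the red look-alike is off the table at (640,293).

```bash
cat > h.py <<'E'
from bench import arm
import numpy as np, cv2
from scipy.optimize import minimize
def avg(n,k=4): return np.mean([arm.capture(n).astype(float) for _ in range(k)],0)
def cam(n):
    c=arm.camera_model(n);T=np.array(c["T"]);H=384
    return T,H/2/np.tan(np.radians(c["fovy"])/2),c["cx"],c["cy"]
def proj(n,P):
    T,f,cx,cy=cam(n);p=(np.atleast_2d(P)-T[:3,3])@T[:3,:3]
    return np.c_[cx+f*p[:,0]/-p[:,2],cy-f*p[:,1]/-p[:,2]]
def back(n,uv,z):
    T,f,cx,cy=cam(n);uv=np.atleast_2d(uv)
    d=np.c_[(uv[:,0]-cx)/f,-(uv[:,1]-cy)/f,-np.ones(len(uv))]@T[:3,:3].T
    return T[:3,3]+d*((z-T[2,3])/d[:,2])[:,None]
def box(x,y,yaw,W,L,z0,z1):
    c,s=np.cos(yaw),np.sin(yaw)
    return np.array([[x+c*a*W/2-s*b*L/2,y+s*a*W/2+c*b*L/2,z] for z in(z0,z1) for a,b in((-1,-1),(1,-1),(1,1),(-1,1))])
E
python3 - <<'E'
from h import *
for n,(a,b,c,d),s in(("scene",(210,80,335,215),4.4),("top",(95,145,310,230),3.7)):
    im=avg(n);np.save(f"{n}.npy",im)
    cv2.imwrite(f"pics/{n}1.png",cv2.resize(im[b:d,a:c].astype(np.uint8),None,fx=s,fy=s,interpolation=cv2.INTER_CUBIC))
for t,z in("box_container",0),("tank_container",0),("flat_rack",0),("transformer",0),("well_wagon",13.7),("boxcar",13.7),("cistern_wagon",13.7),("paint_pot",0):
  for n in("scene","top"):
    for d in arm.landmark_of(n,t)[:2]: print(t,n,round(d["score"],2),np.round(d["centre"],1),back(n,d["centre"],z)[0].round(1))
E
```

```text
box_container scene 0.9 [154.9 307. ] [ 537.4 -401.1    0. ]
box_container scene 0.63 [234.2 183.4] [476.1   1.5   0. ]
box_container top 0.67 [259.4 217. ] [473.4  -9.4   0. ]
box_container top 0.53 [410.2 190.6] [ 533.6 -409.5    0. ]
tank_container scene 0.6 [308.6 127.9] [540.8 304.9   0. ]
tank_container scene 0.46 [302.  109.1] [481.2 356.4   0. ]
tank_container top 0.81 [120.3 218.3] [479.3 375.8   0. ]
flat_rack scene 0.83 [280.3 131.6] [476.6 238.4   0. ]
flat_rack top 0.97 [172.  218.7] [474.6 230.2   0. ]
flat_rack top 0.65 [213.5 215.1] [481.7 115.5   0. ]
transformer scene 0.49 [254.2 162.4] [479.5  95.8   0. ]
transformer top 0.68 [214.9 217.1] [476.1 111.6   0. ]
well_wagon scene 0.67 [296.9 182.5] [626.3 108.1  13.7]
well_wagon top 0.86 [215.7 159.9] [631.8 107.   13.7]
well_wagon top 0.57 [234.7 191.1] [543.7  55.2  13.7]
boxcar scene 0.58 [261.2 176.7] [531.1  61.3  13.7]
boxcar top 0.93 [234.5 189.9] [547.   55.7  13.7]
cistern_wagon scene 0.55 [305.4 125.5] [531.9 297.   13.7]
cistern_wagon top 0.74 [152.6 192.6] [546.2 281.9  13.7]
cistern_wagon top 0.34 [172.  217.8] [475.5 226.7  13.7]
paint_pot scene 0.65 [202.  210.5] [ 457.4 -123.3    0. ]
paint_pot top 0.48 [303.6 222. ] [ 457.2 -127.3    0. ]
```

View pics/scene1.png

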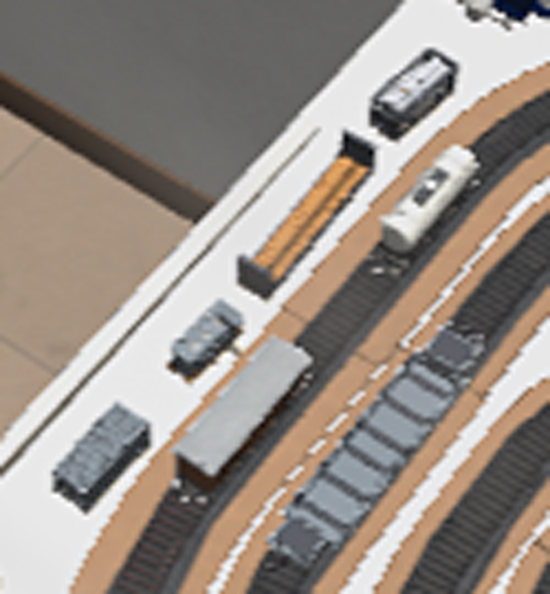

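View pics/top1.png

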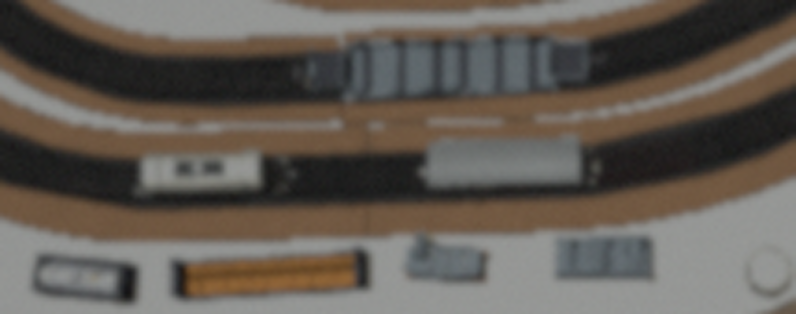

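The crops show all the targets clearly: box, transformer, rack and tank on white table, each slightly yawed, with the empty blue-grey trough on the second track. I'll fit known-size silhouettes next.

```bash
cat >> h.py <<'E'
S=8
def render(n,boxes,roi):
    a,b,c,d=roi;m=np.zeros(((d-b)*S,(c-a)*S),np.uint8)
    for B in boxes:
        uv=(proj(n,B)+0.5-[a,b])*S-0.5
        cv2.fillConvexPoly(m,cv2.convexHull(np.round(uv*16).astype(np.int32)),255,shift=4)
    return m
def fit(n,mask,model,p0,roi,ret=False):
    a,b,c,d=roi
    up=cv2.resize(mask[b:d,a:c].astype(np.float32),None,fx=S,fy=S,interpolation=cv2.INTER_LINEAR)
    def cost(p):
        r=cv2.GaussianBlur(render(n,model(*p),roi),(0,0),S*.45).astype(np.float32)/255
        return float(np.mean((r-up)**2)*1e4)
    best=None
    for w in(-.06,.0,.06):
        s=np.array([[0,0,0],[6,0,0],[0,6,0],[0,0,.05]])+np.array([*p0,w])
        r=minimize(cost,s[0],method="Nelder-Mead",options=dict(initial_simplex=s,xatol=.02,fatol=1e-3))
        if best is None or r.fun<best.fun: best=r
    return best
def soft(im,lo,hi):   # dark/coloured against white table -> 1
    return np.clip((hi-im.min(2))/(hi-lo),0,1)
M=dict(
 box=lambda x,y,w:[box(x,y,w,28,68,0,30)],
 tank=lambda x,y,w:[box(x,y,w,28,68,0,30)],
 rack=lambda x,y,w:[box(x,y,w,28,140,0,8)]+[box(x-np.sin(w)*s*67.5,y+np.cos(w)*s*67.5,w,28,5,0,38) for s in(-1,1)],
 trafo=lambda x,y,w:[box(x,y,w,24,41,3,22),box(x,y,w,20,58,0,6)],
 well=lambda x,y,w:[box(x,y,w,43,152,24,30.2)])
E
python3 - <<'E'
from h import *
P=dict(box=(473,-4),tank=(480,370),rack=(475,234),trafo=(478,108))
for n in("scene","top"):
    im=np.load(n+".npy");
    for k,p in P.items():
        c=proj(n,[*p,10])[0];h={"rack":34}.get(k,22);roi=[int(c[0]-h),int(c[1]-h),int(c[0]+h),int(c[1]+h)]
        a,b,cc,d=roi
        sub=im[b:d,a:cc].min(2); white=np.percentile(sub,90) if k!="rack" else np.percentile(sub,75)
        m=soft(im,white*.72,white*.9)
        # keep only component near centre
        nl,l=cv2.connectedComponents((m>.3).astype(np.uint8))
        li=np.bincount(l[int(c[1])-4:int(c[1])+5,int(c[0])-4:int(c[0])+5].ravel(),minlength=nl);li[0]=0
        mm=m*cv2.dilate((l==li.argmax()).astype(np.uint8),np.ones((3,3)))
        r=fit(n,mm,M[k],p,roi);print(n,k,r.x.round(3),round(r.fun,1),"white",white.round(), "area",mm[b:d,a:cc].sum().round(), (render(n,M[k](*r.x),roi)>0).sum()/S/S)
        v=cv2.resize(im[b:d,a:cc].astype(np.uint8),None,fx=S,fy=S);e=cv2.Canny(render(n,M[k](*r.x),roi),50,100);v[e>0]=(0,0,255)
        e=cv2.Canny((cv2.resize(mm[b:d,a:cc],None,fx=S,fy=S)*255).astype(np.uint8)//128*255,50,100);v[e>0]=(0,255,0)
        P[k]=P[k];cv2.imwrite(f"/tmp/{n}_{k}.png",cv2.resize(v,(390,390) if 0 else (200,200)) if 0 else v)
rows=[]
for n in("scene","top"): rows.append(np.hstack([cv2.resize(cv2.imread(f"/tmp/{n}_{k}.png"),(200,200),interpolation=cv2.INTER_AREA) for k in P]))
cv2.imwrite("pics/fit.png",np.vstack(rows))
E
```

```text
scene box [ 4.78562e+02 -7.48800e+00 -2.50000e-02] 17.3 white 235.0 area 311.0 316.0625
scene tank [ 4.72061e+02  3.76091e+02 -1.21000e-01] 198.5 white 234.0 area 209.0 256.1875
scene rack [4.72818e+02 2.35574e+02 3.80000e-02] 25.8 white 217.0 area 403.0 429.71875
scene trafo [ 4.78515e+02  1.11111e+02 -1.00000e-01] 2817.6 white 234.0 area 807.0 168.0
top box [ 4.78981e+02 -7.69600e+00 -2.20000e-02] 2831.9 white 149.0 area 870.0 315.921875
top tank [ 4.73004e+02  3.76397e+02 -1.07000e-01] 309.4 white 148.0 area 269.0 314.609375Traceback (most recent call last):
  File "<stdin>", line 14, in <module>
  File "h.py", line 34, in fit
    r=minimize(cost,s[0],method="Nelder-Mead",options=dict(initial_simplex=s,xatol=.02,fatol=1e-3))
    res = _minimize_neldermead(fun, x0, args, callback, bounds=bounds,
                               **options)
    fsim[j] = func(sim[j])
              ~~~~^^^^^^^^
    fx = function(np.copy(x), *(wrapper_args + args))
  File "h.py", line 29, in cost
    r=cv2.GaussianBlur(render(n,model(*p),roi),(0,0),S*.45).astype(np.float32)/255
                       ~~~~~~^^^^^^^^^^^^^^^^^
  File "h.py", line 22, in render
    uv=(proj(n,B)+0.5-[a,b])*S-0.5
        ~~~~^^^^^
  File "h.py", line 9, in proj
    T,f,cx,cy=cam(n);p=(np.atleast_2d(P)-T[:3,3])@T[:3,:3]
              ~~~^^^
  File "h.py", line 6, in cam
    c=arm.camera_model(n);T=np.array(c["T"]);H=384
ValueError: time passes only in moves, steps and waits
```

```bash
cat >> h.py <<'E'
import functools
_c={}
_cam0=cam
def cam(n):
    if n not in _c:_c[n]=_cam0(n)
    return _c[n]
def run(P,files,tag,tf=(.72,.9)):
  out={};tiles=[]
  for n in("scene","top"):
    im=np.load(files%n)
    for k,p in P.items():
        c=proj(n,[*p,10])[0];h={"rack":34}.get(k,20);roi=[int(c[0]-h),int(c[1]-h),int(c[0]+h),int(c[1]+h)]
        a,b,cc,d=roi
        near=cv2.dilate(render(n,M[k](*p,0),roi),np.ones((9*S,9*S)))
        near=cv2.resize(near,None,fx=1/S,fy=1/S,interpolation=cv2.INTER_AREA)>127
        sub=im[b:d,a:cc].min(2);white=np.percentile(sub[near],85)
        m=np.zeros(im.shape[:2]);v=soft(im,white*tf[0],white*tf[1])[b:d,a:cc]*near
        nl,l,st,_=cv2.connectedComponentsWithStats((v>.4).astype(np.uint8))
        li=np.bincount(l[h-7:h+8,h-7:h+8].ravel(),minlength=nl);li[0]=0;q=(l==li.argmax()).astype(np.uint8)
        f=np.zeros_like(q);cv2.drawContours(f,cv2.findContours(q,0,1)[0],-1,1,-1)
        e=cv2.erode(f,np.ones((3,3)));v=np.maximum(v*cv2.dilate(q,np.ones((3,3))),e)
        m[b:d,a:cc]=v
        r=fit(n,m,M[k],p,roi);print(n,k,r.x.round(3),round(r.fun,1),"area",v.sum().round(),((render(n,M[k](*r.x),roi)>0).sum()/S/S).round())
        out[n,k]=r.x
        w=cv2.resize(im[b:d,a:cc].astype(np.uint8),None,fx=S,fy=S)
        w[cv2.Canny(render(n,M[k](*r.x),roi),50,100)>0]=(0,0,255)
        g=(cv2.resize(v,None,fx=S,fy=S)>.5).astype(np.uint8)*255;w[cv2.Canny(g,50,100)>0]=(0,255,0)
        tiles.append(cv2.resize(w,(200,200),interpolation=cv2.INTER_AREA))
  k=len(P);cv2.imwrite(f"pics/{tag}.png",np.vstack([np.hstack(tiles[:k]),np.hstack(tiles[k:])]))
  return out
E
python3 - <<'E'
from h import *
run(dict(box=(478.7,-7.6),tank=(472.5,376),rack=(473,235),trafo=(478,108)),"%s.npy","fit")
E
```

```text
scene box [ 4.78597e+02 -7.47100e+00 -2.50000e-02] 21.4 area 311.0 316.0
scene tank [ 4.7214e+02  3.7651e+02 -1.1800e-01] 13.9 area 259.0 256.0
scene rack [4.72987e+02 2.35396e+02 3.30000e-02] 20.9 area 415.0 431.0
scene trafo [ 4.78429e+02  1.11093e+02 -1.04000e-01] 381.1 area 245.0 168.0
top box [ 4.78834e+02 -7.63700e+00 -1.70000e-02] 11.6 area 309.0 315.0
top tank [ 4.72848e+02  3.76406e+02 -1.10000e-01] 38.6 area 339.0 314.0
top rack [4.73333e+02 2.36253e+02 3.60000e-02] 18.9 area 625.0 593.0
top trafo [ 4.78589e+02  1.09497e+02 -1.17000e-01] 292.6 area 269.0 199.0
```

View pics/fit.png

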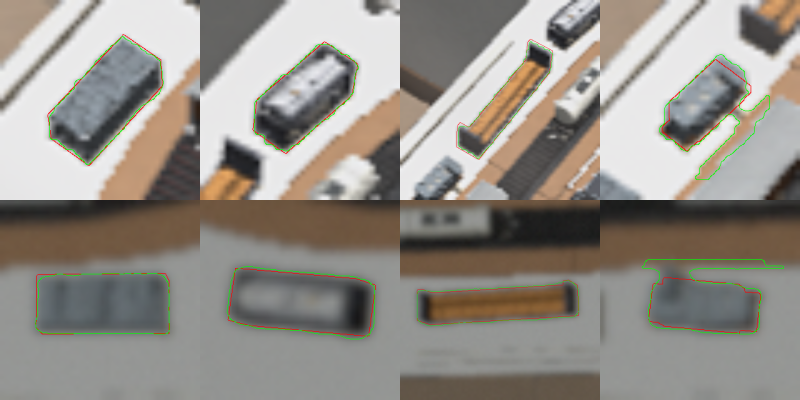

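The outlines sit tight on the box, tank and rack, and the two cameras agree to better than 1 mm. The transformer is a little looser. Next is the wagon, which is bluish.

```bash
python3 - <<'E'
from h import *
tiles=[]
for n in("scene","top"):
    im=np.load(n+".npy");c=proj(n,[630,105,25])[0];h=36;roi=[int(c[0]-h),int(c[1]-h),int(c[0]+h),int(c[1]+h)];a,b,cc,d=roi
    s=im[b:d,a:cc]; br=s[...,0]-s[...,2]
    i=int(h);print(n,br[i-2:i+3:2,i-30:i+31:5].round(),s[i-2:i+3:2,i-30:i+31:5,1].round())
    near=cv2.resize(cv2.dilate(render(n,M["well"](630,105,0),roi),np.ones((9*S,9*S))),None,fx=1/S,fy=1/S,interpolation=cv2.INTER_AREA)>127
    t=br.max();v0=br*near; ref=np.percentile(br[h-3:h+4,h-3:h+4],60)
    g=s[...,1];gref=np.percentile(g[h-3:h+4,h-3:h+4],60)
    v=np.clip((br-.25*ref)/(.5*ref),0,1)*near*np.clip((g-.45*gref)/(.3*gref),0,1)
    v=cv2.morphologyEx(v,cv2.MORPH_CLOSE,np.ones((4,4)))
    q=(v>.4).astype(np.uint8);nl,l,st,_=cv2.connectedComponentsWithStats(q);k=1+st[1:,4].argmax()
    v*=cv2.dilate((l==k).astype(np.uint8),np.ones((3,3)));m=np.zeros(im.shape[:2]);m[b:d,a:cc]=v
    r=fit(n,m,M["well"],(630,105),roi);print(n,r.x.round(3),r.fun,v.sum(),(render(n,M["well"](*r.x),roi)>0).sum()/S/S)
    w=cv2.resize(s.astype(np.uint8),None,fx=S,fy=S)
    w[cv2.Canny(render(n,M["well"](*r.x),roi),50,100)>0]=(0,0,255)
    x,y,yw=r.x;fl=render(n,[box(x,y,yw,35,148,18.7,18.7)],roi);w[cv2.Canny(fl,50,100)>0]=(255,0,255)
    w[cv2.Canny((cv2.resize(v,None,fx=S,fy=S)>.5).astype(np.uint8)*255,50,100)>0]=(0,255,0);tiles.append(cv2.resize(w,(400,400)))
cv2.imwrite("pics/well.png",np.hstack(tiles))
for n in("scene","top"):
  for t in("bay_a","bay_b"):
    for d in arm.landmark_of(n,t)[:2]: print(n,round(d["score"],2),back(n,d["centre"],18.7)[0].round(1))
E
```

```text
scene [[-27.   3. -74. -62. -48.  17.   8.  18. -45. -75.   2. -73.  -0.]
 [-10. -33. -74.  -8.  12.  18.  16.  12. -74. -12. -11. -74.  -2.]
 [  2. -78. -75. -77.  16.   9.  19.   6. -72.   2. -76. -20.  -1.]] [[ 32.  74. 152. 136. 127. 159.  91. 159. 119. 153. 232. 153.  68.]
 [ 46. 110. 156. 223. 134. 161. 138. 127. 155. 190. 212. 155.  75.]
 [ 67. 158. 154. 151. 146.  89. 158.  70. 154. 235. 150.  94.  64.]]
scene [6.26799e+02 1.01351e+02 6.00000e-03] 140.783203125 727.8211147655591 723.640625
top [[-34.  -0.   6.  10.   8.   7.   8.   6.  10.   8.  11.   9.   4.]
 [ -5.   9.   9.  12.  12.  10.  12.   8.  11.   9.  13.  12.   5.]
 [  7.   8.  10.  12.  12.  12.  10.   8.  10.   8.  12.   9.   5.]] [[ 87.  77.  84.  93.  84.  81.  78.  60.  96.  71.  97.  79.  66.]
 [ 62.  74.  82. 104.  96.  99.  94.  68. 102.  72. 104.  84.  56.]
 [ 60.  75.  81. 104.  97.  99.  94.  68. 103.  73. 104.  84.  55.]]
top [ 6.17082e+02  1.00572e+02 -1.50000e-02] 300.0284729003906 815.088365170512 906.796875
scene 0.78 [622.6 139.8  18.7]
scene 0.63 [628.4  67.7  18.7]
scene 0.78 [622.6 139.8  18.7]
scene 0.63 [628.4  67.7  18.7]
top 0.82 [626.3  70.1  18.7]
top 0.71 [622.6 140.1  18.7]
top 0.82 [626.3  70.1  18.7]
top 0.71 [622.6 140.1  18.7]
```

View pics/well.png

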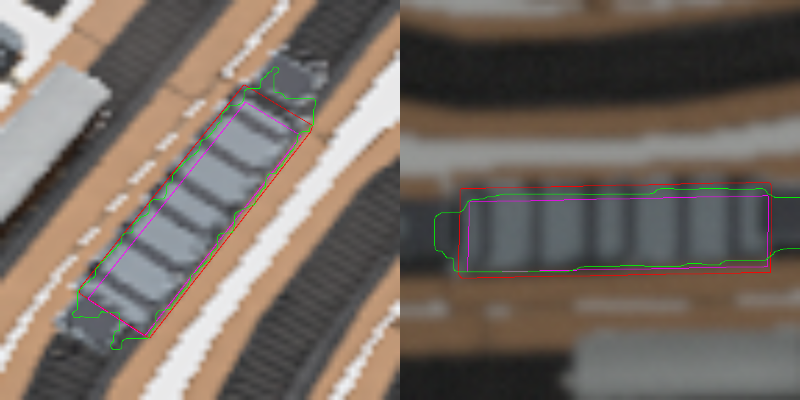

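```bash
python3 - <<'E'
from h import *
xs=np.arange(662,588,-.25);ys=np.arange(200,0,-.25)
t=[]
for n in("scene","top"):
    im=avg(n,8);np.save(n+"w.npy",im);z=18.7
    X,Y=np.meshgrid(xs,ys,indexing="ij");uv=proj(n,np.c_[X.ravel(),Y.ravel(),np.full(X.size,z)]).astype(np.float32)
    g=cv2.remap(im.astype(np.float32),uv[:,0].reshape(X.shape),uv[:,1].reshape(X.shape),cv2.INTER_CUBIC)
    g=np.clip((g-g.min())/(np.percentile(g,99)-g.min())*255,0,255).astype(np.uint8)
    for yy in range(10,200,10):
        j=int((200-yy)*4);cv2.line(g,(j,0),(j,6 if yy%50 else 14),(0,255,255),1)
    for xx in range(590,662,10): i=int((662-xx)*4);cv2.line(g,(0,i),(6 if xx!=620 else 14,i),(0,255,255),1);cv2.line(g,(793,i),(799,i),(0,255,255),1)
    t.append(g)
cv2.imwrite("pics/rect.png",np.vstack(t));print(t[0].shape)
E
```

```text
(296, 800, 3)
```

View pics/rect.png

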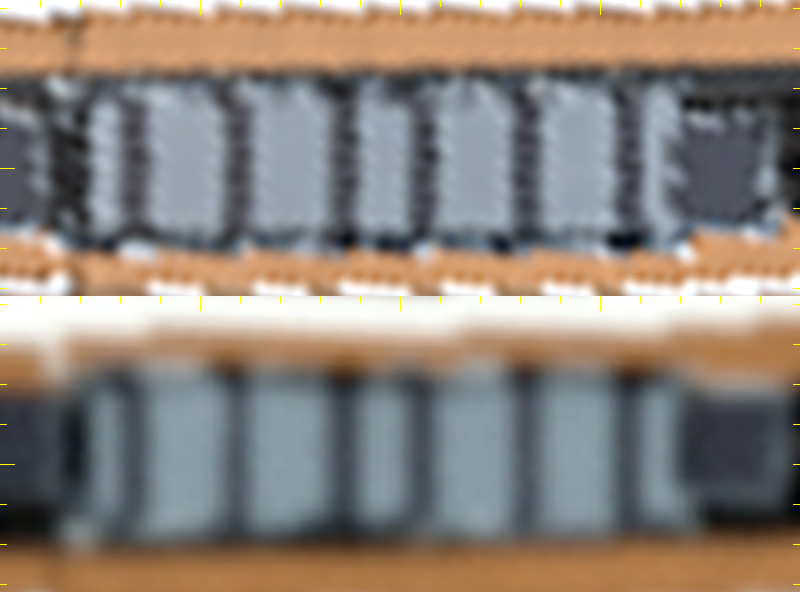

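```bash
python3 - <<'E'
from h import *
xs=np.arange(662,588,-.25);ys=np.arange(200,0,-.25)
for n in("scene","top"):
    im=np.load(n+"w.npy");X,Y=np.meshgrid(xs,ys,indexing="ij");uv=proj(n,np.c_[X.ravel(),Y.ravel(),np.full(X.size,18.7)]).astype(np.float32)
    g=cv2.remap(im.astype(np.float32),uv[:,0].reshape(X.shape),uv[:,1].reshape(X.shape),cv2.INTER_CUBIC)
    br=g[...,0]-g[...,2];L=g[...,1]
    for c,w in((106,10),(185,20),(290,25),(383,12),(473,20),(577,20),(655,10)):
        p=L[:,c-w:c+w].mean(1);b=br[:,c-w:c+w].mean(1);mid=p[130:180].mean()
        up=next(i for i in range(150,0,-1) if p[i]<.8*mid);dn=next(i for i in range(150,290) if p[i]<.8*mid)
        # brown border
        ub=next(i for i in range(150,0,-1) if b[i]<-25*mid/150);db=next(i for i in range(150,290) if b[i]<-25*mid/150)
        print(n,"y",200-c/4,"light x",xs[up],xs[dn],"mid",(xs[up]+xs[dn])/2,"brown",xs[ub],xs[db],(xs[ub]+xs[db])/2)
    # stripes by 3 rows
    for r0 in(105,150,195):
        q=L[r0-15:r0+15].mean(0);o=[]
        for c in(134,237,342,423,525,627):
            s=q[c-22:c+23];wt=np.clip(s.max()*.85-s,0,None);o.append(200-(c-22+(wt*np.arange(45)).sum()/wt.sum())/4)
        print(n,"x",xs[r0],np.round(o,1),"mean",np.mean(o).round(2))
E
```

```text
scene y 173.5 light x 636.5 604.5 mid 620.5 brown 643.75 598.75 621.25
scene y 153.75 light x 640.5 604.0 mid 622.25 brown 643.75 599.0 621.375
scene y 127.5 light x 640.5 604.5 mid 622.5 brown 644.25 598.5 621.375
scene y 104.25 light x 637.0 604.25 mid 620.625 brown 644.25 599.0 621.625
scene y 81.75 light x 641.5 604.0 mid 622.75 brown 644.75 598.75 621.75
scene y 55.75 light x 640.75 604.0 mid 622.375 brown 645.25 598.5 621.875
scene y 36.25 light x 640.25 604.0 mid 622.125 brown 645.25 598.75 622.0
scene x 635.75 [167.6 142.4 114.2  95.7  69.1  43.5] mean 105.41
scene x 624.5 [166.4 140.3 113.9  93.9  68.5  43. ] mean 104.33
scene x 613.25 [166.7 140.5 114.   94.3  68.6  43. ] mean 104.5
top y 173.5 light x 639.0 602.0 mid 620.5 brown 645.25 599.0 622.125Traceback (most recent call last):
  File "<stdin>", line 9, in <module>
StopIteration
```

```bash
python3 - <<'E'
from h import *
xs=np.arange(662,588,-.25);ys=np.arange(200,0,-.25)
for n in("top","scene"):
    im=np.load(n+"w.npy");X,Y=np.meshgrid(xs,ys,indexing="ij");uv=proj(n,np.c_[X.ravel(),Y.ravel(),np.full(X.size,18.7)]).astype(np.float32)
    g=cv2.remap(im.astype(np.float32),uv[:,0].reshape(X.shape),uv[:,1].reshape(X.shape),cv2.INTER_CUBIC)
    L=g[...,1]
    for c,w in((106,10),(185,20),(290,25),(383,12),(473,20),(577,20),(655,10)):
        p=L[:,c-w:c+w].mean(1);mid=p[130:180].mean()
        up=next((i for i in range(150,0,-1) if p[i]<.8*mid),0);dn=next((i for i in range(150,290) if p[i]<.8*mid),0)
        print(n,"y",200-c/4,"x",xs[up],xs[dn],"mid",(xs[up]+xs[dn])/2,(p[::16]/mid*100).astype(int))
    if n=="top":
      for r0 in(105,150,195):
        q=L[r0-15:r0+15].mean(0);o=[]
        for c in(134,237,342,423,525,627):
            s=q[c-22:c+23];wt=np.clip(s.max()*.85-s,0,None);o.append(200-(c-22+(wt*np.arange(45)).sum()/wt.sum())/4)
        print(n,"x",xs[r0],np.round(o,1),"mean",np.mean(o).round(2))
print(xs[::16])
print("centre est via landmarks:")
for n in("scene","top"):
    d=[]
    for i in range(3):
        arm.capture(n);d+=[back(n,e["centre"],18.7)[0].round(1).tolist() for e in arm.landmark_of(n,"bay_a") if e["score"]>.5]
    print(n,d)
E
```

```text
top y 173.5 x 639.0 602.0 mid 620.5 [163 164 149 114  92  77  83  97  99 100  99 100 101  95  86  79  78  91
  97]
top y 153.75 x 662.0 602.75 mid 632.375 [141 140 115  91  95  93  94  99 100 100  99  99  99 100  95  75  68  80
  84]
top y 127.5 x 640.5 605.25 mid 622.875 [137 143 124  93  85  78  88  98 100 100  99 100  99  97  84  60  66  81
  84]
top y 104.25 x 639.5 606.25 mid 622.875 [135 147 134 102  87  77  85  97  99  99  99 100 101  96  77  59  67  83
  86]
top y 81.75 x 662.0 601.75 mid 631.875 [142 141 118  94  96  94  91  97  99  99 100 100 100 100  97  80  73  82
  84]
top y 55.75 x 662.0 602.75 mid 632.375 [138 142 120  90  87  83  90  98  99  99 100  99  99  99  92  76  76  85
  85]
top y 36.25 x 639.0 606.0 mid 622.5 [155 154 134 100  82  68  85  98  99 100  99 100 102  97  79  68  85  93
  91]
top x 635.75 [167.4 140.7 114.1  94.8  68.5  43. ] mean 104.75
top x 624.5 [166.6 140.9 114.1  94.7  68.5  43.3] mean 104.7
top x 613.25 [166.6 140.9 114.1  94.7  68.3  43.2] mean 104.67
scene y 173.5 x 636.5 604.5 mid 620.5 [144  91  92  93  89  58  66 101  99 100 102  96  97 
[... 434 characters left out ...]
  97  80  72  94  99 100  99  99 100 100 100  95  68  92  93
 135]
scene y 55.75 x 640.75 604.0 mid 622.375 [137  87  95  96  72  60 102 100  98  99 100 100  99  98  95  82  96  91
 125]
scene y 36.25 x 640.25 604.0 mid 622.125 [138  92  95  98  74  58  96 101 102  99  99  99  98 100  90  76  94  91
 136]
[662. 658. 654. 650. 646. 642. 638. 634. 630. 626. 622. 618. 614. 610.
 606. 602. 598. 594. 590.]
centre est via landmarks:
scene [[615.6, 137.6, 18.7], [616.6, 75.7, 18.7], [620.6, 66.8, 18.7], [614.8, 152.6, 18.7], [625.8, 148.3, 18.7], [618.4, 66.4, 18.7]]
top [[626.1, 64.9, 18.7], [624.9, 149.5, 18.7], [625.3, 136.5, 18.7], [626.5, 74.8, 18.7], [630.7, 140.7, 18.7], [629.4, 64.3, 18.7]]
```

Measured poses (x, y, yaw):

| Thing | x | y | yaw | Note |
|---|---|---|---|---|
| Well | 622.5 | 104.7 | ≈ 0 | bay_a at y ≈ 140.7, bay_b at y ≈ 68.7, floor z 18.7 |
| Box | 478.7 | -7.5 | -0.02 | |
| Tank | 472.5 | 376.4 | -0.114 | |
| Rack | 473.2 | 235.8 | 0.035 | |
| Transformer | ≈ 478.5 | ≈ 110 | -0.11 | |

I'll start moving now, box first.

```bash

python3 -m crank '[0,0,0,0,0,-0.278,0.5,0,0,0,0,0,-0.278,0.5,0,0,0,0,0,-0.278,0.5,0,0,0,0,0,-0.278,0.5,0,0,0,0,0,-0.278,0.5]' 20
python3 -m crank '[0,0,0,0,0,-0.278,0.5,0,0,0,0,0,-0.278,0.5,0,0,0,0,0,-0.278,0.5,0,0,0,0,0,-0.278,0.5,0,0,0,0,0,0,0.5]' 20
python3 -m crank '[0.099,0.047,0,0,0,0,0.5,0.099,0.047,0,0,0,0,0.5,0.099,0.047,0,0,0,0,0.5,0.099,0.047,0,0,0,0,0.5,0.099,0.047,0,0,0,0,0.5]'
python3 -m crank '[0.099,0.047,0,0,0,0,0.5,0.099,0.047,0,0,0,0,0.5,0.099,0.047,0,0,0,0,0.5,0.099,0.047,0,0,0,0,0.5,0.099,0.047,0,0,0,0,0.5]'
```

```text
clock: 4.1
tcp_pos: [183.3, -597.5, 243.7]
tcp_rot: [[0.542, 0.841, -0.0], [0.841, -0.542, -0.0], [-0.0, 0.0, -1.0]]
wrist_force: [0.2, -0.5, 0.0]
width: 56.5
finger_force: 0.0
clock: 4.6
tcp_pos: [183.1, -597.6, 243.7]
tcp_rot: [[0.02, 1.0, 0.0], [1.0, -0.02, 0.0], [0.0, 0.0, -1.0]]
wrist_force: [0.1, 0.2, 0.5]
width: 45.8
finger_force: 0.0
clock: 5.1
tcp_pos: [282.3, -400.1, 243.9]
tcp_rot: [[0.027, 1.0, 0.0], [1.0, -0.027, -0.0], [-0.0, 0.0, -1.0]]
wrist_force: [0.4, -0.4, 0.5]
width: 45.7
finger_force: 0.0
clock: 5.6
tcp_pos: [380.6, -204.2, 244.1]
tcp_rot: [[0.027, 1.0, 0.001], [1.0, -0.027, -0.0], [-0.0, 0.001, -1.0]]
wrist_force: [1.3, -0.1, 0.2]
width: 46.2
finger_force: 0.0
```

```bash
cat > g.py <<'E'
import sys;from h import *
x,y,z,w=map(float,sys.argv[1:5]);s=arm.state();R=np.array(s["tcp_rot"])
yaw=np.arctan2(R[1,0],R[0,0]);d=R.T@(np.array([x,y,z])-s["tcp_pos"])/400
dw=-((w+np.pi/2-yaw+np.pi)%(2*np.pi)-np.pi)/.5
print("clk",round(s["clock"],1),"fs total",d.round(4),"wz",round(dw,4),"tilt",R[:2,2].round(4))
E
python3 -m crank '[0.099,0.047,0,0,0,0,0.5,0.099,0.047,0,0,0,0,0.5,0.099,0.047,0,0,0,0,0.5,0.099,0.047,0,0,0,0,0.5,0.099,0.047,0,0,0,0,0.5]'
python3 -m crank '[0,0,0.09,0,0,0,0.5,0,0,0.09,0,0,0,0.5,0,0,0.09,0,0,0,0.5,0,0,0,0,0,0,0.5]'
python3 g.py 478.7 -7.55 30 -0.021
```

```text
clock: 6.1
tcp_pos: [479.0, -8.3, 244.0]
tcp_rot: [[0.027, 1.0, 0.001], [1.0, -0.027, -0.0], [-0.0, 0.001, -1.0]]
wrist_force: [0.5, -0.4, -0.7]
width: 45.9
finger_force: 0.0
clock: 6.5
tcp_pos: [475.6, -10.2, 132.3]
tcp_rot: [[0.025, 1.0, -0.007], [1.0, -0.025, 0.0], [-0.0, -0.007, -1.0]]
wrist_force: [0.4, -0.4, -0.1]
width: 45.9
finger_force: 0.0
clk 6.5 fs total [0.0069 0.0096 0.2556] wz -0.009 tilt [-0.0073  0.    ]
```

```bash

python3 -m crank '[0.003,0.004,0.07,0,0,0,0.5,0.004,0.005,0.07,0,0,0,0.5,0,0,0.06,0,0,-0.009,0.5,0,0,0,0,0,0,0.5,0,0,0,0,0,0,0.5]'
python3 g.py 478.7 -7.55 30 -0.021; python3 -c "from bench import arm;s=arm.state();print(s['joints'])"
```

```text
clock: 7.0
tcp_pos: [482.9, -7.1, 57.1]
tcp_rot: [[0.019, 1.0, 0.001], [1.0, -0.019, -0.0], [-0.0, 0.001, -1.0]]
wrist_force: [0.1, 0.5, 0.6]
width: 46.1
finger_force: 0.0
clk 7.0 fs total [-0.0012 -0.0105  0.0678] wz 0.0035 tilt [ 0.0009 -0.0002]
[ 0.29664812  0.52016898 -0.51839072  2.07652097  0.42205472  0.64607969
 -0.52628827]
```

```bash

python3 -m crank '[-0.0012,-0.0105,0.034,0,0,0.0035,0.5,0,0,0.034,0,0,0,0.5,0,0,0,0,0,0,0.5,0,0,0,0,0,0,0.0,0,0,0,0,0,0,0]' 20
python3 -m crank '[0,0,0,0,0,0,0,0,0,0,0,0,0,0,0,0,0,0,0,0,0,0,0,0,0,0,0,0]' 20
python3 g.py 478.7 -7.55 30 -0.021
```

```text
clock: 7.5
tcp_pos: [478.9, -7.5, 29.9]
tcp_rot: [[0.02, 1.0, 0.002], [1.0, -0.02, -0.0], [-0.0, 0.002, -1.0]]
wrist_force: [0.2, 0.7, -0.2]
width: 34.2
finger_force: 0.0
clock: 7.9
tcp_pos: [478.7, -7.6, 29.5]
tcp_rot: [[0.02, 1.0, 0.002], [1.0, -0.02, -0.0], [-0.0, 0.002, -1.0]]
wrist_force: [-0.4, -1.0, 9.0]
width: 28.0
finger_force: 20.0
clk 7.9 fs total [ 0.     -0.0001 -0.0011] wz 0.0029 tilt [ 0.0018 -0.0003]
```

```bash

python3 -m crank '[0,0,-0.05,0,0,0,0,0,0,-0.1,0,0,0,0,0,0,-0.1,0,0,-0.04,0,0,0,0,0,0,0,0,0,0,0,0,0,0,0]' 20
python3 -m crank '[0.048,0.09,0,0,0,0,0,0.048,0.09,0,0,0,0,0,0.048,0.09,0,0,0,0,0,0.047,0.09,0,0,0,0,0,0,0,0,0,0,0,0]' 20
python3 -m crank '[0,0,0,0,0,0,0]'
python3 g.py 622.5 68.7 48.2 0
python3 - <<'E'
from h import *
for n in("scene","top"): np.save(n+"b.npy",avg(n,3))
E
```

```text
clock: 8.4
tcp_pos: [478.4, -7.8, 129.5]
tcp_rot: [[0.0, 1.0, 0.002], [1.0, -0.0, -0.0], [-0.0, 0.002, -1.0]]
wrist_force: [-0.1, -0.8, -0.8]
width: 27.8
finger_force: 20.0
clock: 8.9
tcp_pos: [624.7, 72.4, 126.7]
tcp_rot: [[-0.003, 1.0, 0.0], [1.0, 0.003, 0.003], [0.003, 0.0, -1.0]]
wrist_force: [0.9, 1.3, -0.2]
width: 27.9
finger_force: 20.0
clock: 9.0
tcp_pos: [621.0, 69.5, 126.4]
tcp_rot: [[-0.002, 1.0, -0.003], [1.0, 0.002, -0.0], [-0.0, -0.003, -1.0]]
wrist_force: [-0.3, 0.0, -1.4]
width: 27.8
finger_force: 20.0
clk 9.0 fs total [-0.0018  0.0044  0.1954] wz 0.0033 tilt [-0.0033 -0.0002]
```

```bash

python3 -m crank '[0,0,0.07,0,0,0,0,0,0,0.065,0,0,0,0,0,0,0,0,0,0,0,0,0,0,0,0,0,0,0,0,0,0,0,0,0]' 20
python3 g.py 622.5 68.7 48.2 0
```

```text
clock: 9.8
tcp_pos: [622.6, 69.2, 76.1]
tcp_rot: [[-0.001, 1.0, 0.002], [1.0, 0.001, 0.0], [0.0, 0.002, -1.0]]
wrist_force: [0.4, 0.3, -0.5]
width: 28.0
finger_force: 20.0
clk 9.8 fs total [-0.0012 -0.0005  0.0697] wz 0.001 tilt [0.002  0.0004]
```

```bash

python3 -m crank '[-0.0012,0,0.02,0,0,0,0,0,0,0.02,0,0,0,0,0,0,0.015,0,0,0,0,0,0,0,0,0,0,0,0,0,0,0,0,0,0]' 20
python3 -m crank '[0,0,0.005,0,0,0,0,0,0,0.005,0,0,0,0,0,0,0.003,0,0,0,0,0,0,0,0,0,0,0,0,0,0,0,0,0,0]' 20
python3 g.py 622.5 68.7 48.2 0
```

```text
clock: 10.3
tcp_pos: [621.7, 68.5, 52.3]
tcp_rot: [[-0.001, 1.0, -0.001], [1.0, 0.001, -0.0], [-0.0, -0.001, -1.0]]
wrist_force: [1.0, 0.4, -0.4]
width: 27.9
finger_force: 20.0
clock: 10.8
tcp_pos: [622.0, 68.5, 48.3]
tcp_rot: [[-0.001, 1.0, 0.001], [1.0, 0.001, -0.0], [-0.0, 0.001, -1.0]]
wrist_force: [-2.7, -1.2, 9.6]
width: 27.8
finger_force: 20.0
clk 10.8 fs total [0.0004 0.0013 0.0003] wz 0.0014 tilt [ 0.0007 -0.0003]
```

```bash

python3 -m crank '[0,0,0,0,0,0,0.5,0,0,0,0,0,0,0.5,0,0,0,0,0,0,0.5,0,0,-0.03,0,0,0,0.5,0,0,-0.1,0,0,0,0.5]' 20
python3 -m crank '[0,0,-0.1,0,0,0,0.5,0.096,-0.047,0,0,0,0,0.5,0.096,-0.047,0,0,0,0,0.5,0.096,-0.047,0,0,0,0,0.5,0.096,-0.047,0,0,0,0,0.5]'
python3 -m crank '[0.096,-0.047,0,0,0,0,0.5,0.096,-0.047,0,0,0,0,0.5,0.096,-0.047,0,0,0,0,0.5,0.096,-0.047,0,0,0.228,0.5,0,0,0,0,0,0,0.5]'
python3 -m crank '[0,0,0.08,0,0,0,0.5,0,0,0.08,0,0,0,0.5,0,0,0,0,0,0,0.5,0,0,0,0,0,0,0.5]'
python3 g.py 472.5 376.4 30 -0.114
python3 - <<'E'
from h import *
im=avg("scene",2);np.save("scenec.npy",im);im2=avg("top",2);np.save("topc.npy",im2)
a=cv2.resize(im[80:215,210:335],None,fx=3.2,fy=3.2,interpolation=cv2.INTER_CUBIC);b=cv2.resize(im2[135:235,140:240],None,fx=4.32,fy=4.32,interpolation=cv2.INTER_CUBIC)*1.3
cv2.imwrite("pics/c.png",np.clip(np.hstack([a,cv2.resize(b,(390,a.shape[0]))]),0,255).astype(np.uint8))
E
```

```text
clock: 11.3
tcp_pos: [619.4, 67.6, 96.9]
tcp_rot: [[-0.001, 1.0, -0.007], [1.0, 0.001, -0.001], [-0.001, -0.007, -1.0]]
wrist_force: [0.1, -0.6, -0.4]
width: 45.8
finger_force: 0.0
clock: 11.8
tcp_pos: [545.9, 223.4, 140.4]
tcp_rot: [[-0.0, 1.0, 0.001], [1.0, 0.0, 0.0], [0.0, 0.001, -1.0]]
wrist_force: [-0.1, 0.3, 0.4]
width: 46.2
finger_force: 0.0
clock: 12.2
tcp_pos: [546.5, 222.0, 76.0]
tcp_rot: [[-0.001, 1.0, -0.001], [1.0, 0.001, -0.0], [-0.0, -0.001, -1.0]]
wrist_force: [0.7, 0.3, -0.7]
width: 45.9
finger_force: 0.0
clk 12.2 fs total [ 0.3862 -0.1848  0.1151] wz 0.2292 tilt [-0.0006 -0.0002]validation failed for argument at $...
```

View pics/c.png

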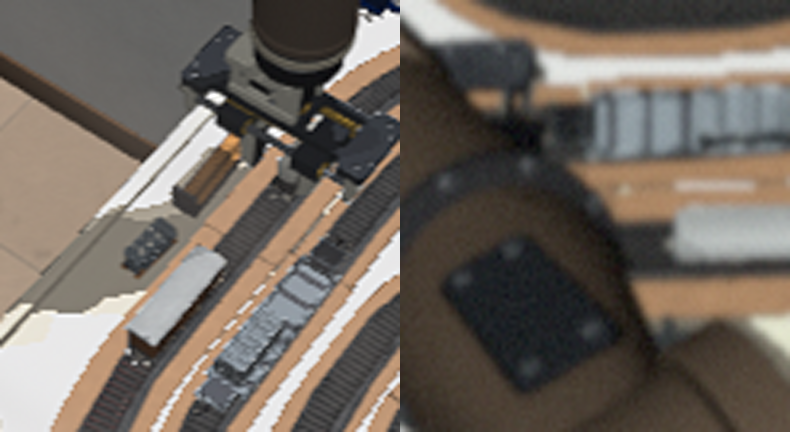

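One row of the third call had a missing number, so the call was refused and the tool came down 50 mm early, by the end of the tank wagon. The wrist force reads about zero. The box sits in the well. I'll back straight up and carry on, chaining calls with `&&` from here.

```bash

python3 -m crank '[0,0,-0.1,0,0,0,0.5,0,0,-0.1,0,0,0,0.5,0.096,-0.046,0,0,0,0,0.5,0.096,-0.046,0,0,0,0,0.5,0.096,-0.046,0,0,0,0,0.5]' &&
python3 -m crank '[0.098,-0.047,0,0,0,0,0.5,0,0,0,0,0,0.229,0.5,0,0,0,0,0,0,0.5,0,0,0,0,0,0,0.5]' &&
python3 g.py 472.5 376.4 30 -0.114
python3 - <<'E'
from h import *
for n in("top","scene"):
    np.save(n+"d.npy",avg(n,2))
    for t in("cistern_wagon","boxcar"):
        for d in arm.trace(n,t)[:1]: print(n,t,d["score"],np.round(d["centre"],1),d["pixels"].sum())
a=np.hstack([np.load("scene.npy")[100:150,285:335],np.load("scened.npy")[100:150,285:335]])
b=np.hstack([np.load("top.npy")[165:215,130:180],np.load("topd.npy")[165:215,130:180]])
cv2.imwrite("pics/d.png",cv2.resize(np.vstack([a,b]),(600,600),interpolation=cv2.INTER_CUBIC).clip(0,255).astype(np.uint8))
E
```

```text
clock: 12.9
tcp_pos: [491.4, 338.2, 157.1]
tcp_rot: [[0.001, 1.0, 0.002], [1.0, -0.001, 0.001], [0.001, 0.002, -1.0]]
wrist_force: [1.3, 1.1, -0.6]
width: 46.0
finger_force: 0.0
clock: 13.3
tcp_pos: [473.3, 375.5, 155.9]
tcp_rot: [[0.112, 0.994, 0.001], [0.994, -0.112, -0.0], [-0.0, 0.001, -1.0]]
wrist_force: [0.1, -0.4, 0.8]
width: 46.0
finger_force: 0.0
clk 13.3 fs total [ 0.0021 -0.0027  0.3148] wz 0.0036 tilt [ 0.0013 -0.0005]
top cistern_wagon 0.93 [150.8 192.2] 416
top boxcar 0.92 [236.  187.8] 558
scene cistern_wagon 0.53 [306.9 123.8] 332
scene boxcar 0.56 [265.3 173.4] 561
```

View pics/d.png

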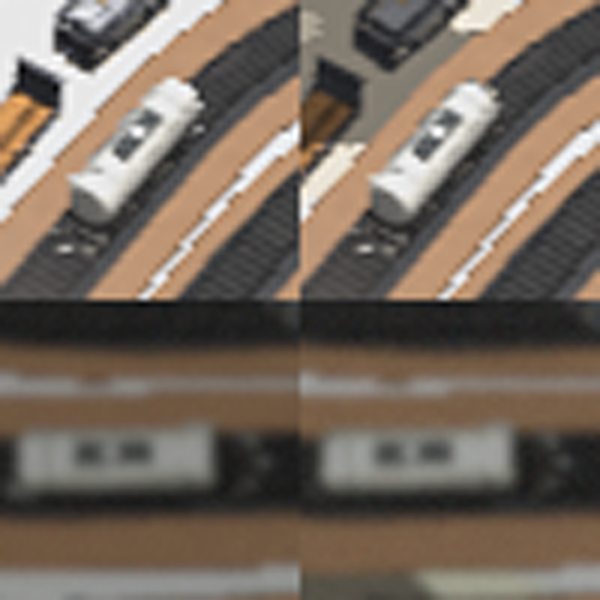

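The before (left) and after (right) crops match, so the tank wagon was not moved. Next I'll grip the tank container.

```bash

python3 -m crank '[0.002,-0.0027,0.08,0,0,0.0036,0.5,0,0,0.08,0,0,0,0.5,0,0,0.06,0,0,0,0.5,0,0,0,0,0,0,0.5,0,0,0,0,0,0,0.5]' 20 &&
python3 -m crank '[0,0,0.045,0,0,0,0.5,0,0,0.05,0,0,0,0.5,0,0,0,0,0,0,0.5,0,0,0,0,0,0,0.5,0,0,0,0,0,0,0.5]' 20 &&
python3 g.py 472.5 376.4 30 -0.114
```

```text
clock: 14.2
tcp_pos: [471.4, 377.4, 67.6]
tcp_rot: [[0.115, 0.993, -0.0], [0.993, -0.115, -0.0], [-0.0, -0.0, -1.0]]
wrist_force: [-0.3, -0.1, 0.3]
width: 46.5
finger_force: 0.0
clock: 14.7
tcp_pos: [472.2, 378.1, 31.1]
tcp_rot: [[0.115, 0.993, 0.002], [0.993, -0.115, 0.002], [0.002, 0.002, -1.0]]
wrist_force: [-0.2, 0.6, -0.5]
width: 45.9
finger_force: 0.0
clk 14.7 fs total [-0.0042  0.0013  0.0027] wz -0.0034 tilt [0.0018 0.0017]
```

```bash

python3 -m crank '[0,0,0,0,0,0,0,0,0,0,0,0,0,0,0,0,0,0,0,0,0,0,0,0,0,0,0,0,0,0,0,0,0,0,0]' 20 &&
python3 g.py 472.5 376.4 30 -0.114
```

```text
clock: 15.2
tcp_pos: [471.8, 377.4, 29.8]
tcp_rot: [[0.115, 0.993, 0.001], [0.993, -0.115, 0.0], [0.0, 0.001, -1.0]]
wrist_force: [0.8, -1.0, 6.0]
width: 27.7
finger_force: 20.0
clk 15.2 fs total [-0.0024  0.0021 -0.0005] wz -0.0034 tilt [0.0008 0.0004]
```

```bash

python3 -m crank '[0,0,-0.05,0,0,0,0,0,0,-0.1,0,0,0,0,0,0,-0.1,0,0,0,0,0,0,-0.025,0,0,0,0,0,0,0,0,0,-0.23,0]' 20 &&
python3 -m crank '[-0.073,0.047,0,0,0,0,0,-0.073,0.047,0,0,0,0,0,-0.073,0.047,0,0,0,0,0,-0.073,0.047,0,0,0,0,0,-0.073,0.047,0,0,0,0,0]' 20 &&
python3 -m crank '[-0.073,0.047,0,0,0,0,0,-0.073,0.047,0,0,0,0,0,-0.073,0.047,0,0,0,0,0,0,0,0,0,0,0,0,0,0,0,0,0,0,0]' 20 &&
python3 -m crank '[0,0,0,0,0,0,0]' &&
python3 g.py 622.5 141.7 48.5 0
```

```text
clock: 15.7
tcp_pos: [472.1, 378.2, 141.4]
tcp_rot: [[0.0, 1.0, 0.003], [1.0, -0.0, 0.002], [0.002, 0.003, -1.0]]
wrist_force: [-0.0, -0.7, -2.0]
width: 27.4
finger_force: 20.0
clock: 16.2
tcp_pos: [565.5, 229.6, 138.4]
tcp_rot: [[0.0, 1.0, -0.001], [1.0, -0.0, -0.001], [-0.001, -0.001, -1.0]]
wrist_force: [0.5, -1.1, -0.5]
width: 27.4
finger_force: 20.0
clock: 16.7
tcp_pos: [621.5, 142.3, 138.2]
tcp_rot: [[0.003, 1.0, -0.002], [1.0, -0.003, -0.0], [-0.0, -0.002, -1.0]]
wrist_force: [-0.4, 0.6, -0.8]
width: 27.4
finger_force: 20.0
clock: 16.8
tcp_pos: [620.7, 144.7, 138.8]
tcp_rot: [[-0.001, 1.0, -0.001], [1.0, 0.001, 0.001], [0.001, -0.001, -1.0]]
wrist_force: [-1.3, -0.7, -0.9]
width: 27.6
finger_force: 20.0
clk 16.8 fs total [-0.0077  0.0047  0.2257] wz 0.0016 tilt [-0.0012  0.0006]
```

```bash

python3 -m crank '[-0.0045,0.002,0.07,0,0,0,0,0,0,0.07,0,0,0,0,0,0,0,0,0,0,0,0,0,0,0,0,0,0,0,0,0,0,0,0,0]' 20 &&
python3 -m crank '[0,0,0,0,0,0,0]' && python3 g.py 622.5 141.7 48.5 0
```

```text
clock: 17.3
tcp_pos: [623.0, 143.0, 84.9]
tcp_rot: [[-0.0, 1.0, 0.002], [1.0, 0.0, 0.001], [0.001, 0.002, -1.0]]
wrist_force: [-0.4, -0.2, -1.3]
width: 27.4
finger_force: 20.0
clock: 17.4
tcp_pos: [623.2, 142.5, 84.9]
tcp_rot: [[0.0, 1.0, 0.002], [1.0, -0.0, 0.001], [0.001, 0.002, -1.0]]
wrist_force: [-0.1, -0.2, -1.0]
width: 27.1
finger_force: 20.0
clk 17.4 fs total [-0.0021 -0.0021  0.0911] wz -0.0005 tilt [0.0023 0.0007]
```

```bash

python3 -m crank '[-0.002,-0.002,0.03,0,0,0,0,0,0,0.03,0,0,0,0,0,0,0.015,0,0,0,0,0,0,0.005,0,0,0,0,0,0,0,0,0,0,0]' 20 &&
python3 -m crank '[0,0,0.005,0,0,0,0,0,0,0.005,0,0,0,0,0,0,0.003,0,0,0,0,0,0,0,0,0,0,0,0,0,0,0,0,0,0]' 20
python3 g.py 622.5 141.7 48.5 0
```

```text
clock: 17.9
tcp_pos: [621.4, 140.9, 50.7]
tcp_rot: [[0.001, 1.0, -0.001], [1.0, -0.001, -0.0], [-0.0, -0.001, -1.0]]
wrist_force: [0.7, 0.3, -1.2]
width: 27.4
finger_force: 20.0
clock: 18.4
tcp_pos: [622.1, 141.2, 48.3]
tcp_rot: [[0.001, 1.0, 0.002], [1.0, -0.001, -0.0], [-0.0, 0.002, -1.0]]
wrist_force: [-6.3, -1.8, 17.8]
width: 27.5
finger_force: 20.0
clk 18.4 fs total [ 0.0013  0.001  -0.0004] wz -0.0013 tilt [ 0.0017 -0.0003]
```

```bash

python3 -m crank '[0,0,0,0,0,0,0.5,0,0,0,0,0,0,0.5,0,0,0,0,0,0,0.5,0,0,-0.03,0,0,0,0.5,0,0,-0.1,0,0,0,0.5]' 20 &&
python3 -m crank '[0,0,-0.1,0,0,0,0.5,0.059,-0.093,-0.03,0,0,0,0.5,0.059,-0.093,-0.03,0,0,0,0.5,0.059,-0.093,0,0,0,0,0.5,0.059,-0.093,0,0,0,-0.07,0.5]' &&
python3 -m crank '[0,0,0,0,0,0,0.5,0,0,0,0,0,0,0.5,0,0,0,0,0,0,0.5]' && python3 g.py 473.2 235.8 21 0.035
python3 - <<'E'
from h import *
xs=np.arange(662,588,-.25);ys=np.arange(200,0,-.25);t=[]
for n in("scene","top"):
    im=avg(n,4);np.save(n+"e.npy",im)
    X,Y=np.meshgrid(xs,ys,indexing="ij");uv=proj(n,np.c_[X.ravel(),Y.ravel(),np.full(X.size,48.7)]).astype(np.float32)
    g=cv2.remap(im.astype(np.float32),uv[:,0].reshape(X.shape),uv[:,1].reshape(X.shape),cv2.INTER_CUBIC)
    g=np.clip((g-g.min())/(np.percentile(g,99)-g.min())*255,0,255).astype(np.uint8)
    for y0 in(140.7,68.7):
        cv2.rectangle(g,(int((200-y0-34)*4),int((662-622.5-14)*4)),(int((200-y0+34)*4),int((662-622.5+14)*4)),(0,0,255),1)
    t.append(g)
cv2.imwrite("pics/e.png",np.vstack(t))
E
```

```text
clock: 18.9
tcp_pos: [619.3, 139.8, 95.5]
tcp_rot: [[0.001, 1.0, -0.007], [1.0, -0.001, -0.002], [-0.002, -0.007, -1.0]]
wrist_force: [0.6, -0.3, -0.7]
width: 46.1
finger_force: 0.0
clock: 19.4
tcp_pos: [471.8, 236.4, 163.3]
tcp_rot: [[-0.034, 0.999, 0.002], [0.999, 0.034, 0.001], [0.001, 0.002, -1.0]]
wrist_force: [0.3, 1.7, 0.3]
width: 45.9
finger_force: 0.0
clock: 19.7
tcp_pos: [474.0, 234.7, 162.4]
tcp_rot: [[-0.033, 0.999, 0.001], [0.999, 0.033, -0.0], [-0.0, 0.001, -1.0]]
wrist_force: [0.3, -0.4, -0.1]
width: 45.8
finger_force: 0.0
clk 19.7 fs total [ 0.0029 -0.0022  0.3535] wz -0.0044 tilt [ 0.0008 -0.0004]
```

View pics/e.png

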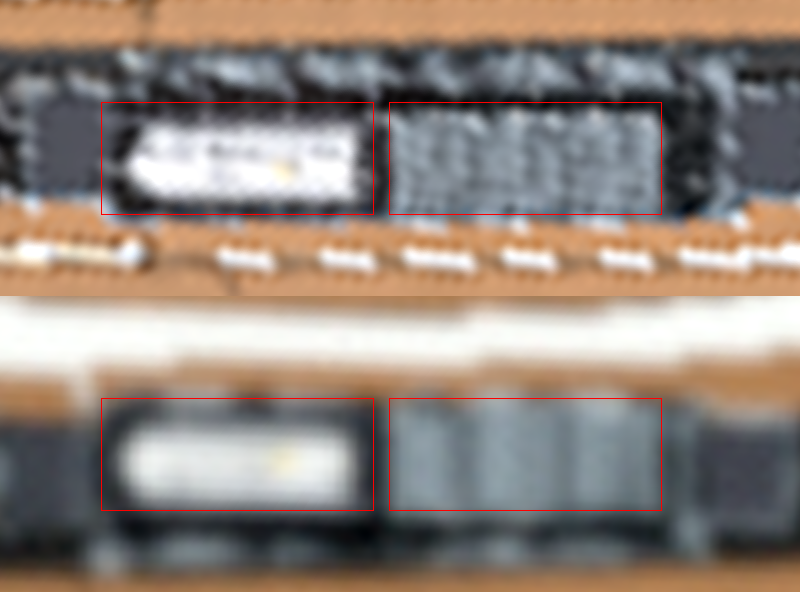

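Both containers sit on the intended rectangles in both views (tank px 101–373, box px 389–661), with full-depth contact felt at the expected height. Next is the rack.

```bash

python3 -m crank '[0.003,-0.002,0.08,0,0,-0.004,0.5,0,0,0.08,0,0,0,0.5,0,0,0.08,0,0,0,0.5,0,0,0,0,0,0,0.5,0,0,0,0,0,0,0.5]' 20 &&
python3 -m crank '[0,0,0.055,0,0,0,0.5,0,0,0.05,0,0,0,0.5,0,0,0,0,0,0,0.5,0,0,0,0,0,0,0.5,0,0,0,0,0,0,0.5]' 20 &&
python3 g.py 473.2 235.8 21 0.035
```

```text
clock: 20.6
tcp_pos: [471.9, 236.8, 66.4]
tcp_rot: [[-0.037, 0.999, -0.001], [0.999, 0.037, -0.0], [-0.0, -0.001, -1.0]]
wrist_force: [-1.0, 0.7, -0.1]
width: 45.5
finger_force: 0.0
clock: 21.1
tcp_pos: [473.1, 237.4, 25.8]
tcp_rot: [[-0.036, 0.999, 0.002], [0.999, 0.036, 0.001], [0.001, 0.002, -1.0]]
wrist_force: [-0.3, -0.1, -0.1]
width: 45.7
finger_force: 0.0
clk 21.1 fs total [-0.0039  0.0001  0.0121] wz 0.0026 tilt [0.0022 0.0012]
```

```bash

python3 -m crank '[-0.002,0,0.012,0,0,0,0.5,0,0,0,0,0,0,0.5,0,0,0,0,0,0,0.5]' 20 &&
python3 -m crank '[0,0,0,0,0,0,0,0,0,0,0,0,0,0,0,0,0,0,0,0,0,0,0,0,0,0,0,0,0,0,0,0,0,0,0]' 30 &&
python3 g.py 473.2 235.8 21 0.035
```

```text
clock: 21.4
tcp_pos: [472.2, 235.8, 19.5]
tcp_rot: [[-0.036, 0.999, 0.0], [0.999, 0.036, -0.0], [-0.0, 0.0, -1.0]]
wrist_force: [0.8, 1.0, -0.3]
width: 45.8
finger_force: 0.0
clock: 21.9
tcp_pos: [472.2, 235.9, 19.3]
tcp_rot: [[-0.036, 0.999, 0.0], [0.999, 0.036, 0.0], [0.0, 0.0, -1.0]]
wrist_force: [0.5, 0.0, 0.6]
width: 27.5
finger_force: 30.0
clk 21.9 fs total [-0.0003  0.0024 -0.0041] wz 0.0028 tilt [0.0002 0.    ]
```

```bash

python3 -m crank '[0,0,-0.02,0,0,0,0,0,0,-0.08,0,0,0,0,0,0,-0.1,0,0,0,0,0,0,-0.1,0,0,0,0,0,0,0,0,0,0.072,0]' 30 &&
python3 -m crank '[-0.064,0.073,0,0,0,0,0,-0.064,0.073,0,0,0,0,0,-0.064,0.073,0,0,0,0,0,-0.064,0.073,0,0,0,0,0,-0.064,0.073,0,0,0,0,0]' 30 &&
python3 -m crank '[0,0,0,0,0,0,0,0,0,0,0,0,0,0,0,0,0,0,0,0,0,0,0,0,0,0,0,0]' 30 && python3 g.py 622.2 104.8 68 0
python3 - <<'E'
from h import *
tiles=[]
for n in("scene","top"):
    im=avg(n,3);np.save(n+"f.npy",im);c=proj(n,[622,105,120])[0].astype(int);s=im[c[1]-45:c[1]+45,c[0]-45:c[0]+45]
    tiles.append(cv2.resize(np.clip(s*(1 if n=="scene" else 1.5),0,255).astype(np.uint8),(400,400),interpolation=cv2.INTER_CUBIC))
cv2.imwrite("pics/f.png",np.hstack(tiles))
E
```

```text
clock: 22.4
tcp_pos: [474.1, 237.9, 144.7]
tcp_rot: [[-0.001, 1.0, 0.007], [1.0, 0.0, 0.004], [0.004, 0.007, -1.0]]
wrist_force: [1.2, 0.3, -0.2]
width: 27.3
finger_force: 30.0
clock: 22.9
tcp_pos: [618.9, 106.6, 139.8]
tcp_rot: [[-0.001, 1.0, -0.0], [1.0, 0.001, 0.0], [0.0, -0.0, -1.0]]
wrist_force: [-0.1, 0.0, -1.2]
width: 27.6
finger_force: 30.0
clock: 23.3
tcp_pos: [617.2, 109.3, 139.6]
tcp_rot: [[-0.003, 1.0, -0.0], [1.0, 0.003, 0.0], [0.0, -0.0, -1.0]]
wrist_force: [0.1, -0.1, -0.5]
width: 27.2
finger_force: 30.0
clk 23.3 fs total [-0.0113  0.0124  0.1791] wz 0.0052 tilt [-0.0003  0.0004]
```

View pics/f.png

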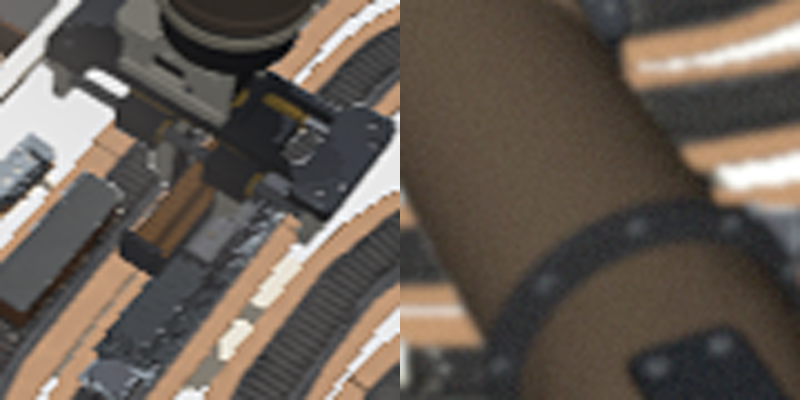

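The rack hangs level in the jaws above the wagon. I'll centre it and lower it.

```bash

python3 -m crank '[-0.0113,0.0124,0.06,0,0,0.0052,0,0,0,0.06,0,0,0,0,0,0,0.02,0,0,0,0,0,0,0,0,0,0,0,0,0,0,0,0,0,0]' 30 &&
python3 -m crank '[0,0,0,0,0,0,0,0,0,0,0,0,0,0,0,0,0,0,0,0,0]' && python3 g.py 622.2 104.8 68 0
```

```text
clock: 24.1
tcp_pos: [623.5, 103.9, 84.1]
tcp_rot: [[0.002, 1.0, 0.001], [1.0, -0.002, 0.0], [0.0, 0.001, -1.0]]
wrist_force: [0.3, 0.7, -0.8]
width: 27.2
finger_force: 30.0
clock: 24.4
tcp_pos: [623.5, 103.5, 84.0]
tcp_rot: [[0.002, 1.0, 0.001], [1.0, -0.002, 0.0], [0.0, 0.001, -1.0]]
wrist_force: [-0.9, 0.0, -0.2]
width: 27.0
finger_force: 30.0
clk 24.4 fs total [ 0.0033 -0.0032  0.04  ] wz -0.0045 tilt [0.001  0.0001]
```

```bash

python3 -m crank '[0.003,-0.003,0.015,0,0,-0.0045,0,0,0,0.01,0,0,0,0,0,0,0,0,0,0,0,0,0,0,0,0,0,0,0,0,0,0,0,0,0]' 30 && python3 g.py 622.2 104.6 68 0
```

```text
clock: 24.9
tcp_pos: [622.0, 104.6, 73.3]
tcp_rot: [[-0.0, 1.0, -0.0], [1.0, 0.0, -0.0], [-0.0, -0.0, -1.0]]
wrist_force: [0.1, 0.3, -0.2]
width: 27.4
finger_force: 30.0
clk 24.9 fs total [-0.      0.0005  0.0133] wz 0.0002 tilt [-0. -0.]
```

```bash

python3 -m crank '[0,0,0.005,0,0,0,0,0,0,0.005,0,0,0,0,0,0,0.003,0,0,0,0,0,0,0,0,0,0,0,0,0,0,0,0,0,0]' 30 && python3 g.py 622.2 104.6 68 0
```

```text
clock: 25.4
tcp_pos: [621.9, 104.5, 68.1]
tcp_rot: [[-0.0, 1.0, -0.0], [1.0, 0.0, -0.0], [-0.0, -0.0, -1.0]]
wrist_force: [-0.0, -0.2, 0.8]
width: 27.2
finger_force: 30.0
clk 25.4 fs total [0.0001 0.0006 0.0003] wz 0.0 tilt [-0.     -0.0001]
```

```bash

python3 -m crank '[0,0,0.002,0,0,0,0,0,0,0,0,0,0,0,0,0,0,0,0,0,0]' 30
```

```text
clock: 25.7
tcp_pos: [621.9, 104.6, 68.1]
tcp_rot: [[-0.0, 1.0, 0.0], [1.0, 0.0, -0.0], [-0.0, 0.0, -1.0]]
wrist_force: [-2.3, -1.0, 7.0]
width: 27.2
finger_force: 30.0
```

```bash

python3 -m crank '[0,0,0,0,0,0,0.5,0,0,0,0,0,0,0.5,0,0,0,0,0,0,0.5,0,0,-0.03,0,0,0,0.5,0,0,-0.1,0,0,0,0.5]' 20 &&
python3 -m crank '[0,0,-0.1,0,0,0,0.5,0.09,-0.09,-0.05,0,0,0,0.5,0.09,-0.09,-0.05,0,0,0,0.5,0.09,-0.09,0,0,0,0,0.5,0.09,-0.09,0,0,0,0.22,0.5]' &&
python3 -m crank '[0.09,0,0,0,0,0,0.5,0.09,0,0,0,0,0,0.5,0,0,0,0,0,0,0.5,0,0,0,0,0,0,0.5]' 
python3 - <<'E'
from h import *
tiles=[]
for n in("scene","top"):
    im=avg(n,6);np.save(n+"g.npy",im)
    xs=np.arange(662,588,-.25);ys=np.arange(200,0,-.25);X,Y=np.meshgrid(xs,ys,indexing="ij")
    uv=proj(n,np.c_[X.ravel(),Y.ravel(),np.full(X.size,56.7)]).astype(np.float32)
    g=cv2.remap(im.astype(np.float32),uv[:,0].reshape(X.shape),uv[:,1].reshape(X.shape),cv2.INTER_CUBIC)
    g=np.clip((g-g.min())/(np.percentile(g,99)-g.min())*255,0,255).astype(np.uint8)
    cv2.rectangle(g,(int((200-104.7-70)*4),int((662-622.3-14)*4)),(int((200-104.7+70)*4),int((662-622.3+14)*4)),(0,0,255),1)
    tiles.append(cv2.resize(g,(700,259),interpolation=cv2.INTER_AREA))
    
t2=[]
for n in("scene","top"):
    im=np.load(n+"g.npy")
    xs=np.arange(510,445,-.2);ys=np.arange(150,70,-.2)[:400];X,Y=np.meshgrid(xs,ys,indexing="ij")
    uv=proj(n,np.c_[X.ravel(),Y.ravel(),np.full(X.size,22.)]).astype(np.float32)
    g=cv2.remap(im.astype(np.float32),uv[:,0].reshape(X.shape),uv[:,1].reshape(X.shape),cv2.INTER_CUBIC)
    g=np.clip((g-g.min())/(np.percentile(g,95)-g.min())*255,0,255).astype(np.uint8)
    for yy in range(80,150,10): cv2.line(g,(int((150-yy)*5),0),(int((150-yy)*5),8),(0,0,255),1)
    for xx in range(450,510,10): cv2.line(g,(0,int((510-xx)*5)),(8,int((510-xx)*5)),(0,0,255),1)
    t2.append(g[:,:400])
a=np.vstack(tiles);b=np.hstack(t2);b=cv2.resize(b,(700,int(b.shape[0]*700/b.shape[1])))[:]
out=np.vstack([a,b]);print(out.shape);cv2.imwrite("pics/g.png",cv2.resize(out,None,fx=min(1,600/out.shape[0]),fy=min(1,600/out.shape[0]),interpolation=cv2.INTER_AREA))
E
python3 g.py 478.5 110 24 -0.11
```

```text
clock: 26.2
tcp_pos: [619.6, 103.6, 116.8]
tcp_rot: [[-0.0, 1.0, -0.007], [1.0, 0.0, -0.002], [-0.002, -0.007, -1.0]]
wrist_force: [0.4, 0.4, 0.1]
width: 45.6
finger_force: 0.0
clock: 26.7
tcp_pos: [484.4, 242.5, 197.5]
tcp_rot: [[0.111, 0.994, 0.002], [0.994, -0.111, 0.001], [0.001, 0.002, -1.0]]
wrist_force: [0.4, 1.4, 0.4]
width: 45.9
finger_force: 0.0
clock: 27.1
tcp_pos: [492.9, 313.6, 196.3]
tcp_rot: [[0.108, 0.994, 0.0], [0.994, -0.108, 0.0], [0.0, -0.0, -1.0]]
wrist_force: [0.8, -0.7, 0.1]
width: 45.6
finger_force: 0.0
(802, 700, 3)
clk 27.7 fs total [-0.5072  0.0188  0.4298] wz -0.0004 tilt [ 0.     -0.0001]
```

View pics/g.png

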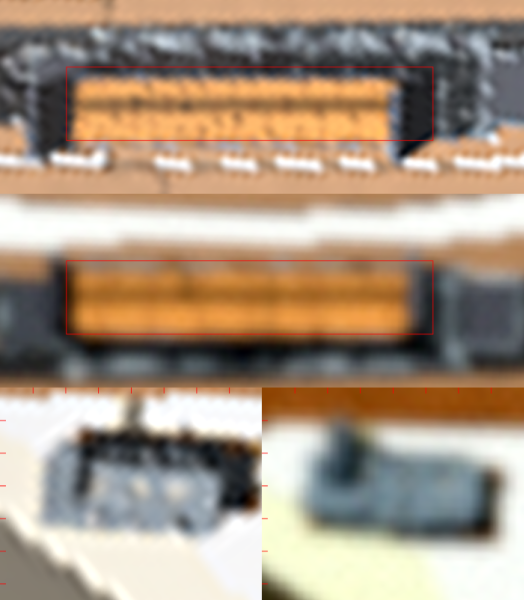

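```bash
python3 - <<'E'
from h import *
# rack deck (orange) fit, before vs after
def deck(x,y,w,z):return box(x,y,w,28,130,z+8,z+8),[box(x-np.sin(w)*s*67.5,y+np.cos(w)*s*67.5,w,28,5,z+8,z+38) for s in(-1,1)]
for n in("scene","top"):
  for f,p,z in((".npy",(473.2,235.8,.035),0),("g.npy",(622,104.6,0),48.7)):
    im=np.load(n+f);c=proj(n,[*p[:2],z+8])[0];h=34;a,b=int(c[0]-h),int(c[1]-h);roi=[a,b,a+2*h,b+2*h];s=im[b:b+2*h,a:a+2*h]
    r=(s[...,2]-s[...,0])/s[...,2].clip(20);r*=s[...,2]>.35*np.percentile(s[...,2],95)
    D,_=deck(*p,z);near=cv2.resize(cv2.dilate(render(n,[D],roi),np.ones((7*S,7*S))),None,fx=1/S,fy=1/S,interpolation=cv2.INTER_AREA)>127
    sat=np.percentile(r[h-3:h+4,h-3:h+4],70);v=np.clip((r-.66*sat)/(.2*sat),0,1)*near
    v=cv2.morphologyEx(v,cv2.MORPH_CLOSE,np.ones((3,3)))
    up=cv2.resize(v.astype(np.float32),None,fx=S,fy=S)
    def cost(q):
        D,W=deck(*q,z);m=render(n,[D],roi).astype(np.float32);m[render(n,W,roi)>0]=0
        return float(np.mean((cv2.GaussianBlur(m,(0,0),S*.45)/255-up)**2)*1e4)
    s0=np.array([[0,0,0],[4,0,0],[0,4,0],[0,0,.03]])+np.array(p)
    o=minimize(cost,p,method="Nelder-Mead",options=dict(initial_simplex=s0,xatol=.02,fatol=1e-3));print(n,f,o.x.round(3),round(o.fun,1),"minus p",(o.x-p).round(3))
M["trafo"]=lambda x,y,w:[box(x,y,w,24,41,6,22),box(x,y,w,20,58,0,6),box(x,y,w,20,54,6,25)]
for fl in("%s.npy","%sg.npy"): run(dict(trafo=(478.5,109.5)),fl,"t",tf=(.6,.8))
E
```

```text
scene .npy [4.71501e+02 2.38359e+02 4.00000e-03] 62.6 minus p [-1.699  2.559 -0.031]
scene g.npy [ 6.17943e+02  1.05667e+02 -1.00000e-02] 64.8 minus p [-4.057  1.067 -0.01 ]
top .npy [4.73495e+02 2.38737e+02 3.20000e-02] 182.0 minus p [ 0.295  2.937 -0.003]
top g.npy [6.19787e+02 1.07504e+02 3.00000e-03] 78.5 minus p [-2.213  2.904  0.003]
scene trafo [ 4.78695e+02  1.08283e+02 -5.60000e-02] 254.9 area 214.0 182.0
top trafo [ 4.78510e+02  1.08246e+02 -1.68000e-01] 277.4 area 208.0 205.0
scene trafo [ 4.78835e+02  1.08246e+02 -7.20000e-02] 254.3 area 213.0 183.0
top trafo [ 4.78289e+02  1.08235e+02 -1.62000e-01] 355.8 area 185.0 204.0
```

```bash
python3 - <<'E'
from h import *
for n in("scene","top"):
  for f,p,z in((".npy",(473.2,235.8,.035),0),("g.npy",(622,104.6,0),48.7)):
    im=np.load(n+f).astype(np.float32);c,s=np.cos(p[2]),np.sin(p[2])
    xl=np.arange(-22,22.1,.5);yl=np.arange(-30,30,1.);A,B=np.meshgrid(xl,yl,indexing="ij")
    P=np.c_[(p[0]+c*A-s*B).ravel(),(p[1]+s*A+c*B).ravel(),np.full(A.size,z+8)]
    uv=proj(n,P).astype(np.float32);g=cv2.remap(im,uv[:,0].reshape(A.shape),uv[:,1].reshape(A.shape),cv2.INTER_CUBIC).mean(1)
    sat=(g[:,2]-g[:,0])/np.clip(g[:,2],20,None)
    print(n,f);print(" x  ",xl[::4].astype(int));print(" R  ",g[::4,2].astype(int));print(" sat",(sat[::4]*100).astype(int))
    print("  min-R groove near 0:",xl[20:68][np.argmin(g[20:68,2])])
E
```

```text
scene .npy
 x   [-22 -20 -18 -16 -14 -12 -10  -8  -6  -4  -2   0   2   4   6   8  10  12
  14  16  18  20  22]
 R   [230 232 229 207 178 185 211 218 218 213 187 146 136 169 204 207 168 104
  95 167 228 239 234]
 sat [ 0  0 -2 -2 14 44 55 53 52 52 50 47 45 50 53 52 44 22 -2  0  0  0  0]
  min-R groove near 0: 11.5
scene g.npy
 x   [-22 -20 -18 -16 -14 -12 -10  -8  -6  -4  -2   0   2   4   6   8  10  12
  14  16  18  20  22]
 R   [200 196 183 168 177 209 217 217 218 198 157 132 159 203 221 200 138  71
  53  59  65  86 111]
 sat [12 32 35 24 38 55 56 54 55 54 52 50 53 55 55 50 29 -7 -8  0 -1 -6 -9]
  min-R groove near 0: 11.5
top .npy
 x   [-22 -20 -18 -16 -14 -12 -10  -8  -6  -4  -2   0   2   4   6   8  10  12
  14  16  18  20  22]
 R   [148 146 140 127 113 111 121 132 137 136 128 116 105 105 114 121 121 118
 122 132 142 146 144]
 sat [ 0  0  0  2 11 30 49 58 60 61 61 61 62 62 61 58 48 31 13  3  0  0  1]
  min-R groove near 0: 3.0
top g.npy
 x   [-22 -20 -18 -16 -14 -12 -10  -8  -6  -4  -2   0   2   4   6   8  10  12
  14  16  18  20  22]
 R   [ 43  34  42  68 100 127 146 154 153 145 131 118 115 123 132 133 125 118
 116 122 130 140 151]
 sat [-12  -8  18  40  50  55  58  59  60  60  60  61  61  61  58  53  44  35
  32  33  29  19   9]
  min-R groove near 0: 1.5
```

Rack x comes out about 1 mm off the container line, and y agrees to about 1 mm, which is good. The transformer's cross tank overhangs the fins at its +y end, so I'll grip the fins 7 mm towards -y.

```bash

python3 -m crank '[-0.09,0.003,0,0,0,0,0.5,-0.09,0.003,0,0,0,0,0.5,-0.09,0.003,0,0,0,0,0.5,-0.09,0.003,0,0,0,0,0.5,-0.09,0.003,0,0,0,0,0.5]' 20 &&
python3 -m crank '[-0.077,0.003,0,0,0,0,0.5,0,0,0.06,0,0,0,0.5,0,0,0.08,0,0,0,0.5,0,0,0,0,0,0,0.5,0,0,0,0,0,0,0.5]' 20 &&
python3 -m crank '[0,0,0.08,0,0,0,0.5,0,0,0.06,0,0,0,0.5,0,0,0,0,0,0,0.5,0,0,0,0,0,0,0.5,0,0,0,0,0,0,0.5]' 20 &&
python3 g.py 477.7 102.2 25 -0.11
```

```text
clock: 28.2
tcp_pos: [479.3, 131.7, 195.9]
tcp_rot: [[0.11, 0.994, 0.0], [0.994, -0.11, -0.0], [-0.0, 0.0, -1.0]]
wrist_force: [0.5, -0.8, 0.3]
width: 45.9
finger_force: 0.0
clock: 28.7
tcp_pos: [477.1, 102.7, 140.2]
tcp_rot: [[0.109, 0.994, -0.001], [0.994, -0.109, 0.0], [-0.0, -0.001, -1.0]]
wrist_force: [0.2, -0.2, -0.1]
width: 45.7
finger_force: 0.0
clock: 29.2
tcp_pos: [478.5, 103.0, 85.7]
tcp_rot: [[0.11, 0.994, 0.003], [0.994, -0.11, 0.001], [0.001, 0.002, -1.0]]
wrist_force: [-0.8, 0.4, 0.5]
width: 45.9
finger_force: 0.0
clk 29.2 fs total [-0.0023 -0.0021  0.1516] wz 0.0005 tilt [0.0026 0.0006]
```

```bash

python3 -m crank '[-0.001,-0.001,0.05,0,0,0,0.5,0,0,0.05,0,0,0,0.5,0,0,0,0,0,0,0.5,0,0,0,0,0,0,0.5,0,0,0,0,0,0,0.5]' 20 &&
python3 -m crank '[0,0,0.047,0,0,0,0.5,0,0,0,0,0,0,0.5,0,0,0,0,0,0,0.5,0,0,0,0,0,0,0.5,0,0,0,0,0,0,0.5]' 20 &&
python3 -m crank '[0,0,0,0,0,0,0,0,0,0,0,0,0,0,0,0,0,0,0,0,0,0,0,0,0,0,0,0,0,0,0,0,0,0,0]' 25 &&
python3 g.py 477.7 102.2 25 -0.11
```

```text
clock: 29.7
tcp_pos: [477.8, 102.4, 45.3]
tcp_rot: [[0.11, 0.994, 0.002], [0.994, -0.11, 0.0], [0.001, 0.002, -1.0]]
wrist_force: [-0.3, -0.4, 0.5]
width: 45.7
finger_force: 0.0
clock: 30.2
tcp_pos: [477.3, 102.1, 25.8]
tcp_rot: [[0.11, 0.994, 0.001], [0.994, -0.11, 0.0], [0.0, 0.001, -1.0]]
wrist_force: [0.9, 0.2, -1.0]
width: 46.1
finger_force: 0.0
clock: 30.7
tcp_pos: [477.0, 102.0, 25.2]
tcp_rot: [[0.11, 0.994, 0.0], [0.994, -0.11, -0.0], [-0.0, 0.0, -1.0]]
wrist_force: [0.5, -0.0, 1.8]
width: 23.6
finger_force: 25.0
clk 30.7 fs total [0.0008 0.0017 0.0004] wz -0.0001 tilt [ 0.0002 -0.0001]
```

```bash

python3 -m crank '[0,0,-0.03,0,0,0,0,0,0,-0.09,0,0,0,0,0,0,-0.1,0,0,0,0,0,0,-0.1,0,0,0,0,0,0,0,0,0,-0.221,0]' 25 &&
python3 -m crank '[-0.002,0.09,0,0,0,0,0,-0.003,0.09,0,0,0,0,0,-0.003,0.09,0,0,0,0,0,-0.003,0.09,0,0,0,0,0,0,0,0,0,0,0,0]' 25 &&
python3 -m crank '[0,0,0.05,0,0,0,0,0,0,0.05,0,0,0,0,0,0,0,0,0,0,0,0,0,0,0,0,0,0,0,0,0,0,0,0,0]' 25 &&
python3 g.py 621.8 97.4 81.9 0
```

```text
clock: 31.2
tcp_pos: [479.3, 103.5, 158.6]
tcp_rot: [[-0.002, 1.0, 0.008], [1.0, 0.001, 0.002], [0.002, 0.008, -1.0]]
wrist_force: [1.0, 0.3, -1.4]
width: 24.0
finger_force: 25.0
clock: 31.7
tcp_pos: [624.7, 96.7, 153.4]
tcp_rot: [[0.002, 1.0, 0.002], [1.0, -0.002, 0.001], [0.001, 0.002, -1.0]]
wrist_force: [-0.1, 0.5, -0.9]
width: 24.0
finger_force: 25.0
clock: 32.2
tcp_pos: [621.3, 98.0, 114.5]
tcp_rot: [[-0.001, 1.0, 0.001], [1.0, 0.001, 0.001], [0.001, 0.001, -1.0]]
wrist_force: [0.4, 0.7, -0.8]
width: 23.8
finger_force: 25.0
clk 32.2 fs total [-0.0016  0.0011  0.0816] wz 0.0013 tilt [0.0015 0.0005]
```

```bash

python3 -m crank '[0,0.001,0.035,0,0,0,0,0,0,0.03,0,0,0,0,0,0,0,0,0,0,0,0,0,0,0,0,0,0,0,0,0,0,0,0,0]' 25 &&
python3 -m crank '[0,0,0,0,0,0,0,0,0,0,0,0,0,0]' && python3 g.py 621.8 97.4 81.9 0
python3 - <<'E'
from h import *
im=avg("scene",3);c=proj("scene",[622,105,70])[0].astype(int)
cv2.imwrite("pics/i.png",cv2.resize(im[c[1]-45:c[1]+45,c[0]-50:c[0]+50],(600,540),interpolation=cv2.INTER_CUBIC).clip(0,255).astype(np.uint8))
E
```

```text
clock: 32.7
tcp_pos: [621.4, 97.9, 87.2]
tcp_rot: [[-0.001, 1.0, 0.0], [1.0, 0.001, 0.0], [0.0, 0.0, -1.0]]
wrist_force: [-0.0, -0.6, 0.4]
width: 23.6
finger_force: 25.0
clock: 32.9
tcp_pos: [621.5, 97.8, 87.4]
tcp_rot: [[-0.001, 1.0, 0.001], [1.0, 0.001, 0.0], [0.0, 0.001, -1.0]]
wrist_force: [-0.4, 0.9, -0.7]
width: 23.9
finger_force: 25.0
clk 32.9 fs total [-0.0009  0.0008  0.0138] wz 0.001 tilt [0.0005 0.0001]
```

View pics/i.png

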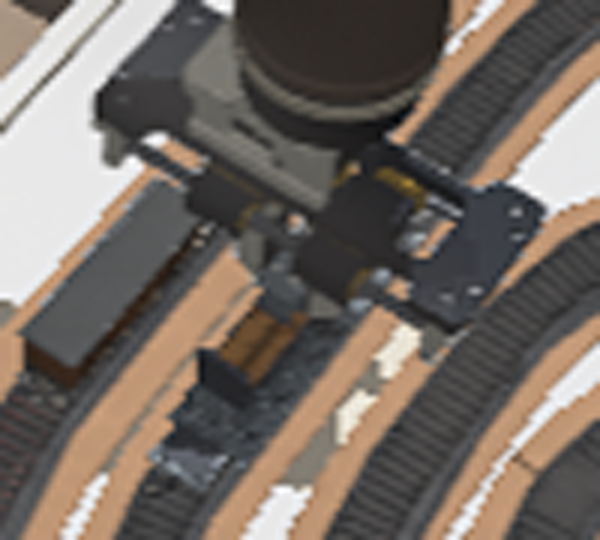

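The transformer is held upright just above the rack's deck, well inside the end walls. I'll set it down.

```bash

python3 -m crank '[-0.001,0,0.006,0,0,0,0,0,0,0.005,0,0,0,0,0,0,0.003,0,0,0,0,0,0,0,0,0,0,0,0,0,0,0,0,0,0]' 25 && python3 -m crank '[0,0,0.0015,0,0,0,0,0,0,0,0,0,0,0,0,0,0,0,0,0,0]'
```

```text
clock: 33.55
tcp_pos: [621.3, 97.1, 81.8]
tcp_rot: [[-0.0, 1.0, 0.0], [1.0, 0.0, -0.0], [-0.0, 0.0, -1.0]]
wrist_force: [-3.0, -1.5, 5.0]
width: 23.7
finger_force: 25.0
clock: 33.85
tcp_pos: [621.3, 97.2, 81.7]
tcp_rot: [[-0.0, 1.0, 0.0], [1.0, 0.0, -0.001], [-0.001, 0.0, -1.0]]
wrist_force: [-3.6, -0.5, 11.4]
width: 23.6
finger_force: 25.0
```

```bash

python3 -m crank '[0,0,0,0,0,0,0.5,0,0,0,0,0,0,0.5,0,0,0,0,0,0,0.5,0,0,-0.03,0,0,0,0.5,0,0,-0.1,0,0,0,0.5]' 20 &&
python3 -m crank '[0,0,-0.1,0,0,0,0.5,0,0,-0.05,0,0,0,0.5,0.09,-0.07,0,0,0,0,0.5,0.09,-0.07,0,0,0,0,0.5,0.09,-0.07,0,0,0,0,0.5]' &&
python3 -m crank '[0.09,-0.07,0,0,0,0,0.5,0.09,-0.07,0,0,0,0,0.5,0,0,0,0,0,0,0.5,0,0,0,0,0,0,0.5]'
python3 - <<'E'
from h import *
t=[]
for n,k in(("scene",1),("top",1.4)):
    im=avg(n,5);np.save(n+"z.npy",im)
    xs=np.arange(662,588,-.25);ys=np.arange(200,0,-.25);X,Y=np.meshgrid(xs,ys,indexing="ij")
    uv=proj(n,np.c_[X.ravel(),Y.ravel(),np.full(X.size,80.)]).astype(np.float32)
    g=cv2.remap((im*k).clip(0,255).astype(np.float32),uv[:,0].reshape(X.shape),uv[:,1].reshape(X.shape),cv2.INTER_CUBIC).clip(0,255).astype(np.uint8)
    for yy in range(10,200,10): cv2.line(g,(int((200-yy)*4),0),(int((200-yy)*4),7),(0,0,255),1)
    t.append(g)
cv2.imwrite("pics/z.png",np.vstack(t))
for n in("scene","top"):
  for tt in("boxcar","cistern_wagon","paint_pot"):
    for d in arm.trace(n,tt)[:1]: print(n,tt,round(d["score"],2),np.round(d["centre"],1),d["pixels"].sum())
print(arm.state()["clock"])
E
```

```text
clock: 34.35
tcp_pos: [619.0, 96.3, 130.3]
tcp_rot: [[-0.001, 1.0, -0.007], [1.0, 0.001, -0.001], [-0.001, -0.007, -1.0]]
wrist_force: [0.4, -0.5, -0.4]
width: 45.6
finger_force: 0.0
clock: 34.85
tcp_pos: [536.4, 206.3, 194.0]
tcp_rot: [[0.0, 1.0, 0.001], [1.0, -0.0, 0.001], [0.001, 0.001, -1.0]]
wrist_force: [-0.2, 0.9, 0.2]
width: 46.0
finger_force: 0.0
clock: 35.25
tcp_pos: [480.5, 278.4, 193.8]
tcp_rot: [[-0.004, 1.0, 0.001], [1.0, 0.004, 0.0], [0.0, 0.001, -1.0]]
wrist_force: [-0.1, -0.2, -0.4]
width: 46.1
finger_force: 0.0
scene boxcar 0.58 [265.6 173.3] 561
scene cistern_wagon 0.71 [306.4 123.6] 329
scene paint_pot 0.55 [199.4 210.2] 113
top boxcar 0.88 [236.2 187. ] 533
top cistern_wagon 0.59 [154.6 191.6] 375
top paint_pot 0.65 [221.2 163.7] 327
36.05
```

View pics/z.png

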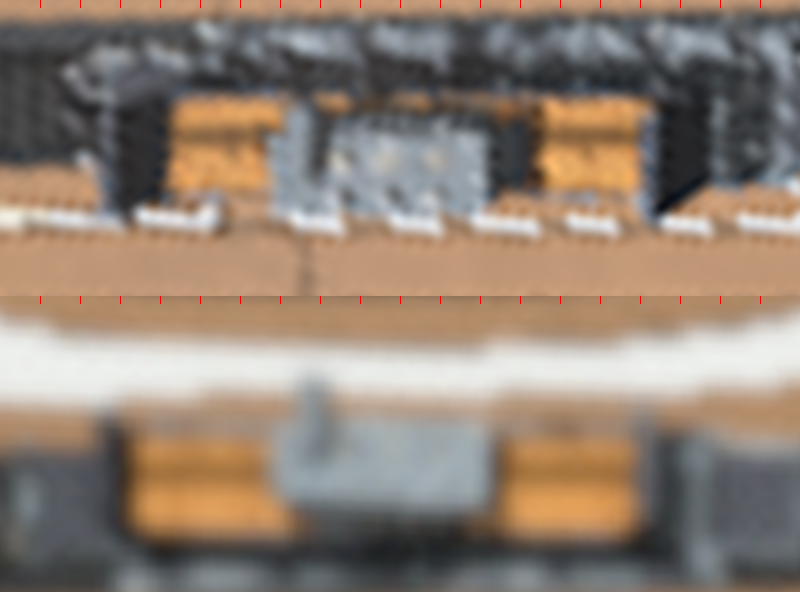

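The transformer stands upright mid-deck. Its lid spans px 275–493 and the rack's walls px 100–660, so their centres agree to about 1 mm. The wagons on the front track are unmoved.

```bash
python3 -c "from bench import arm;print(arm.sign_off())"
```

```text
the job is handed in; nothing more can be done
None
```

I loaded the well wagon in the order asked and handed the job in at about 36 s; box, tank, rack and transformer each measured within about 2 mm of target. The boxcar and tank wagon had not moved when last checked, and the arm never worked near the paint pot, though the last top-camera check misread it.

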